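# Empty the bench tumbler into its catch tray

### The job

Take the steel catch tray (red tab) from the blue-green mat and stand it on the bench under the tumbler drum, below its port, with the tab left sticking out on the mat's side. Then push the red safety knob on top of the drum down, turn it counter-clockwise while holding it down until the white port cover has swung right off the port, and turn the drum half a turn (the red crank handle is there for that) until the open port faces down and all three yellow balls have dropped into the tray. Leave the drum port down and the cover open, bring the tray with the balls back so that it stands wholly on the mat, and let go; spill no ball on the bench and leave the other things where they stand.

Things in the scene. Friction and masses are not known exactly. Their poses are not given: they have to be found in the camera images.
- cradle: Fixed tumbler cradle: two white end stands carrying an indigo octagonal drum. Origin on the bench under the drum's middle; x along the drum's level axis, away from the crank end (which faces the robot), y left, z up. Axis at z = 200 mm; drum x = -70 to 70 mm, 124 mm across flats, 134 across corners. Tray space between the stands: x = -83 to 78 mm, open at both y sides, free height 76 mm or more.
- guard_lip (a point): Front edge of the clear splash guard's lip over the crank, cradle x = -120, z = 327 mm. Guard: 160 mm wide, x = -95 to -90, z = 125 to 325 mm; lip 5 mm thick from the guard to this edge. Because of it the crank handle cannot be taken with the tool upright: come from the robot's side, tool tilted 30 to 40 degrees from vertical, pointing down and along the cradle's +x.
- drum (a joint): Turn of the drum about the cradle's x axis, rad. 0: port straight up (starts within 0.3 of it); grows as the drum's top moves to the cradle's -y side; 3.14: port straight down. Range -0.5 to 3.4. Friction of 0.25 N m holds it at any angle. The balls inside begin to drop out from about 2.4 on if the cover is open.
- port (a point): Centre of the side port's mouth, cradle x = -20 mm, 62 mm from the drum's axis; a white-edged opening 44 mm (along the axis) by 46 mm in one facet. Its z axis points straight out of the port, its x axis along the cradle's x.
- crank_grip (a point): Middle of the red crank handle, a freely spinning sleeve, 18 mm diameter, 46 mm long along the cradle's x, standing out of an aluminium disc (116 mm diameter, outer face at x = -103 mm). At drum = a it lies at cradle x = -130, y = 45 cos(a), z = 200 + 45 sin(a) mm: it starts on the +y side, passes over the top and ends on the -y side. Its axes turn with the drum.
- knob_grip (a point): Middle of the safety knob's red bar: 40 mm long (this point's x), 12 wide (y), 26 tall (z, radially out of the drum, like the port's z). It stands on a white hub, 48 mm diameter, whose top is 13 mm below this point: fingertips can push on it. At cradle x = 40 mm, 101 mm from the drum's axis. The white cover disc (60 mm diameter) on its arm points from the hub along -x, over the port when shut.
- cover (a joint): Turn of knob and cover about the knob's outward z axis, rad; 0 shut, grows counter-clockwise seen from outside, stop at 1.32; fully open from 1.1 on. Two teeth block it near 0.05 rad unless the knob is pushed in at least 5 mm first; from about 0.9 on it may be let up, and the teeth then keep it from closing.
- cover_press (a joint): How far the knob, hub and cover are pushed towards the drum, m; 0 to 0.007 (stop), spring 5 N at the start of travel, 15 N at the stop.
- tray: Loose dark steel catch tray, 0.35 kg: pan 100 (x) by 130 (y) by 40 mm tall, walls and floor about 4 mm, with a red upright tab on its -y end. Origin at the centre of the pan's underside, z up. For catching the balls the pan's centre belongs at cradle x = -20, y = 0 mm, its axes along the cradle's.
- tray_tab (a point): Point on the tray's red tab at 45 mm height, tray x = 0, y = -130 mm. The tab is 12 mm thick (tray x), 40 mm long (tray y), from 12 to 62 mm above the bench. The tray's whole length is 215 mm, from y = -150 to 65 mm.
- tray_mid (a point): Middle of the whole tray with its tab, on its underside, at tray x = 0, y = -42 mm.
- mat: Flat blue-green mat (under 1 mm thick) on the bench, to the right of the cradle, 200 mm (x) by 300 mm (y); origin at its centre. The tray starts on it with the tab pointing away from the cradle.
- ball0: Yellow ceramic mixing ball, 20 mm diameter, 25 g; origin at its centre. At the start inside the drum, not in view.
- ball1: As ball0.
- ball2: As ball0.
- reagent: Bystander: amber bottle, 60 mm diameter, 150 mm tall; origin under its centre. Leave it.
- jar: Bystander: white jar with blue lid, 68 mm diameter, 90 mm tall. Leave it.
- tip_box: Bystander: blue box 85 x 120 x 55 mm. Leave it.
- rack: Bystander: orange tube rack 70 x 160 x 50 mm. Leave it.
- beaker: Bystander: white beaker, 64 mm diameter, 75 mm tall. Leave it.
- kit_box: Bystander: cardboard box 140 x 70 x 50 mm. Leave it.
- marker: Bystander: black marker lying on the bench, 16 mm diameter, 120 mm long. Leave it.
Mind the look-alikes: they are no part of the job. There is more than one size of the tray; the one meant has the size given above.

How it is judged:
On the way, in this order (a step that is already met when the one before it is completed fails the run):
1. the tray stands under the drum's port, cover still shut (x of tray in the frame of cradle between -0.045 and 0.012 m and y of tray in the frame of cradle between -0.045 and 0.045 m and angle between tray's own z axis and vertical below 0.1 rad and y of tray_tab in the frame of cradle below -0.08 m and height (world z) of tray below 0.004 m and value of joint cover below 0.3 rad), for 0.2 s.
2. the knob is pushed in more than 4 mm before it is turned (value of joint cover_press above 0.004 m and value of joint cover below 0.3 rad), for 0.05 s.
3. the knob is turned: the cover is swung off the port, the drum not yet turned over (x of tray in the frame of cradle between -0.045 and 0.012 m and y of tray in the frame of cradle between -0.045 and 0.045 m and angle between tray's own z axis and vertical below 0.1 rad and y of tray_tab in the frame of cradle below -0.08 m and value of joint cover above 1.1 rad and value of joint drum below 1 rad), for 0.2 s.
4. the drum is turned port down and all balls have dropped into the tray under it (x of tray in the frame of cradle between -0.045 and 0.012 m and y of tray in the frame of cradle between -0.045 and 0.045 m and angle between tray's own z axis and vertical below 0.1 rad and y of tray_tab in the frame of cradle below -0.08 m and value of joint drum above 2.85 rad and x of ball0 in the frame of tray between -0.05 and 0.05 m and y of ball0 in the frame of tray between -0.065 and 0.065 m and z of ball0 in the frame of tray between 0 and 0.045 m and x of ball1 in the frame of tray between -0.05 and 0.05 m and y of ball1 in the frame of tray between -0.065 and 0.065 m and z of ball1 in the frame of tray between 0 and 0.045 m and x of ball2 in the frame of tray between -0.05 and 0.05 m and y of ball2 in the frame of tray between -0.065 and 0.065 m and z of ball2 in the frame of tray between 0 and 0.045 m), for 0.2 s.
At the end, for the whole second after the job is handed in: The tray stands flat and still on the mat (its middle within 65 mm of the mat's centre) with all three balls in it at rest, the drum's port faces down (drum joint above 2.85) and the cover is open (cover joint above 1.1) (horizontal distance between tray_mid and mat below 0.065 m and height (world z) of tray below 0.004 m and angle between tray's own z axis and vertical below 0.05 rad and linear speed of tray below 0.02 m/s and x of ball0 in the frame of tray between -0.05 and 0.05 m and y of ball0 in the frame of tray between -0.065 and 0.065 m and z of ball0 in the frame of tray between 0 and 0.045 m and x of ball1 in the frame of tray between -0.05 and 0.05 m and y of ball1 in the frame of tray between -0.065 and 0.065 m and z of ball1 in the frame of tray between 0 and 0.045 m and x of ball2 in the frame of tray between -0.05 and 0.05 m and y of ball2 in the frame of tray between -0.065 and 0.065 m and z of ball2 in the frame of tray between 0 and 0.045 m and linear speed of each of ball0, ball1, ball2 below 0.05 m/s and value of joint drum above 2.85 rad and value of joint cover above 1.1 rad); the robot touches nothing.
It fails at once if a ball falls on the bench ((height (world z) of ball0 below 0.013 m and not (x of ball0 in the frame of tray between -0.05 and 0.05 m and y of ball0 in the frame of tray between -0.065 and 0.065 m)) or (height (world z) of ball1 below 0.013 m and not (x of ball1 in the frame of tray between -0.05 and 0.05 m and y of ball1 in the frame of tray between -0.065 and 0.065 m)) or (height (world z) of ball2 below 0.013 m and not (x of ball2 in the frame of tray between -0.05 and 0.05 m and y of ball2 in the frame of tray between -0.065 and 0.065 m))).
It fails at once if a bystander is moved by more than 30 mm (distance of any of reagent, jar, tip_box, rack, beaker, kit_box, marker from where it was at the start of the episode above 0.03 m).
It also fails if it takes over 72 s, if anything falls off the work surface, if the arm or the gripper's body presses on something with over 40 N, if the wrist force passes 120 N, or if a joint passes its speed limit or range.

### The arm

A 6-joint arm with a two-finger parallel gripper is mounted at the origin on the work surface. World frame = base frame: x ahead of the robot, y to its left, z up, the work surface at z = 0. Lengths are in m, angles in rad, forces in N, time in s.
With the tool pointing down it reaches from about 0.225 to 0.725 m from the base axis. Payload 3.1 kg.
Tool frame: the origin (TCP) lies on the mounting face of the last link; the fingertips stand 173 mm ahead of it and the grasp point (between the pads) lies 155 mm ahead of it; x points along the fingers, z is the direction in which the jaws open and shut, and the axes are right-handed (so a half turn about x gives the same grasp; the last joint's range is limited). The gripper opens to 85 mm and grips with 20 to 120 N. Pads are 22 mm wide; open, the fingers measure 114 mm over their backs; the gripper's body (76 mm by 85 mm) begins 54 mm behind the grasp point. The pads swing forward as they close: fully open they stand 13 mm farther back than shut.
Start: joints at [-1.459, 0.048, 0.099, 1.622, 0, 1.443], TCP at [0.125, -0.51, 0.405] pointing down, gripper open.
Joint ranges: [-2.91, 2.91], [-0.99, 1.94], [-1.21, 1.42], [-2.12, 2.29], [-1.49, 1.47], [-3.14, 3.14]. Speed limits (rad/s): [2.79, 2.79, 3.14, 3.14, 3.14, 3.14].

### API

Orientations are given as [roll, pitch, yaw] about the fixed x, y, z axes, in that order (R = Rz(yaw) Ry(pitch) Rx(roll)).
In Python, from station import get_state, camera, get_calibration, ctrl gives the robot as it stands.
- The arm moves only by the tool step_arm, never from a script. Its arguments are lists of equal length, an entry for each row: "dp": the shift along the world's x, y, z in cm, a list of three; "angular": the turn, a rotation vector about the world's x, y, z in degrees, a list of three; "grip": the opening, from 0 (shut) to 1 (fully open). In form: {"dp": [[dx, dy, dz], ...], "angular": [[wx, wy, wz], ...], "grip": [grip, ...]}. A call has 1 to 5 rows; each row is the pose to reach, as a shift and turn from the pose measured when the call began; what a row does not reach only later rows make up. A row lasts 1/10 s, in which the tool goes at most 50 mm and 8.59 degrees, less where a joint would pass 70% of its speed; a pose out of reach is approached as far as the arm can. A call with a gripper value outside its range is refused whole. The fingers move at their own pace and stop on an object; "grip_force" is the grip in N (left out, the last holds). Time passes only in rows, so rows that repeat a pose let the fingers close. It gives the time, the measured TCP pose, the force and the opening at its end, in the units of the state.
- get_state(): the state, without advancing time (a new reading comes with each control period).
- camera(name): name is "scene" or "top" or "wrist"; returns the picture (400x640x3 uint8, red, green, blue); there is no depth.
- get_calibration(name): a dict with "fx", "fy", "cx", "cy" (pixels), "k1" (the pictures are not rectified: a ray, as slopes to the right and down, at radius r is drawn at 1 + k1 r^2 times it, then the intrinsics apply), "rvec" (rotation vector, rad) and "tvec" (3), from world to camera coordinates, as OpenCV has them; the wrist camera has in their place "mount" (4x4, takes a point from camera to tool coordinates, whose origin is the TCP and whose axes are the tool frame's). Camera axes: x right, y down, z forward; pixel columns grow to the right and rows downward; lengths in m; the calibration is good to about 2 mm. A picture is of the moment at which its call begins: read the wrist's pose just before it. get_calibration takes no time and is no camera call.
- ctrl.job_done(): hands the job in, once; it reports no verdict.
The state is a dict: "t": time; "joint_pos": joint angles; "qd": joint speeds; "joint_torque": joint torques, N m; "tool_pos": TCP position; "eef_rot": TCP orientation; "force": force on the tool from outside, world axes, zero at the start; "moment": the same for the moment, N m; "gripper_width": opening from 0.0 (shut) to 1.0 (fully open).
Only numpy, scipy, OpenCV 4.12 (cv2) and the standard library are available. Lean on these libraries where they do the work, as an engineer would, in place of code of your own. Each camera call takes 0.05 s, during which the arm holds its last target. There are 200 camera calls.

## Working session

There is one attempt and no reset: what is moved stays moved. The work goes in short steps, Python scripts to look and compute and a tool call to move; the robot and the scene stay as the last step left them, time stands still between calls to the robot, and variables do not carry over. Pictures are saved under pics/ and viewed, about 8 in all and at most 12, crops included, and the job is handed in when it is done.

Besides the shell and the picture viewer there is one more tool, called after "Call:" as name(argument=value, ...), one argument or row to a line, values as JSON. step_arm: Moves the arm, as the interface text tells. Its arguments: {"type":"object","properties":{"dp":{"type":"array"},"angular":{"type":"array"},"grip":{"type":"array"},"grip_force":{"type":"number"}},"required":["dp","angular","grip"]}

```bash
mkdir -p pics; ls; python3 - <<'E'
from station import *
import cv2
for n in("scene","top"):
    im=camera(n); cv2.imwrite(f"pics/{n}0.png",im[:,:,::-1]); print(n,get_calibration(n))
print(get_calibration("wrist")); print(get_state())
a=cv2.imread("pics/scene0.png");b=cv2.imread("pics/top0.png")
E
```

```text
pics
scene {'fx': 401.4314451828189, 'fy': 401.4314451828189, 'cx': 325.11250248344703, 'cy': 198.25255270629182, 'k1': -0.018718807005951528, 'rvec': array([ 0.78426473,  2.63671113, -0.99483208]), 'tvec': array([ 0.39399548, -0.04791088,  1.55635542])}
top {'fx': 449.83674271317824, 'fy': 449.83674271317824, 'cx': 319.8617932105283, 'cy': 200.70126105587488, 'k1': -0.0890555493660699, 'rvec': array([ 2.15478474, -2.11318598,  0.15823085]), 'tvec': array([-0.02055182,  0.4770579 ,  1.62291731])}
{'fx': 341.8216623237693, 'fy': 341.8216623237693, 'cx': 317.2818341870154, 'cy': 200.81043024210544, 'k1': -0.040786642644173456, 'mount': array([[ 6.70532708e-04, -2.93269226e-01,  9.56029660e-01,
         3.07928116e-02],
       [ 1.30750551e-03, -9.56028801e-01, -2.93269880e-01,
         7.49996824e-02],
       [ 9.99998920e-01,  1.44666109e-03, -2.57597453e-04,
        -2.77836572e-04],
       [ 0.00000000e+00,  0.00000000e+00,  0.00000000e+00,
         1.00000000e+00]])}
{'t': 0.1, 'joint_pos': array([-1.45882688e+00,  4.86699951e-02,  9.77248280e-02,  1.62200462e+00,
       -2.03466535e-05,  1.44301717e+00]), 'qd': array([-0.00096932, -0.00295112,  0.00222338,  0.00077693, -0.00085912,
        0.00077085]), 'joint_torque': array([ 2.24444404e-03, -3.39853549e+01,  3.20934284e+01,  1.58236013e-02,
       -6.69184260e-05,  7.63371787e-06]), 'tool_pos': array([ 0.12463939, -0.50979069,  0.40362242]), 'eef_rot': array([3.02326156, 1.56864277, 1.69221387]), 'force': array([-0.36785102,  0.25050068, -0.58292279]), 'moment': array([ 0.02685954, -0.00074492, -0.00548702]), 'gripper_width': 0.9998391128850357}
```

View pics/top0.png

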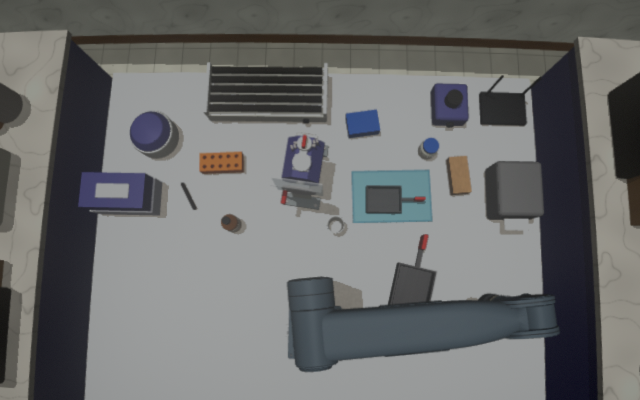

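View pics/scene0.png

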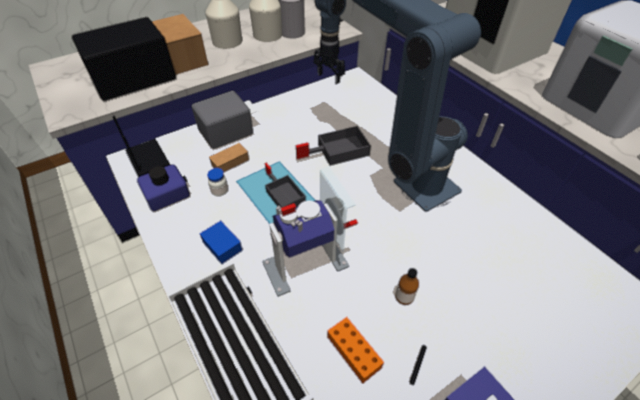

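The top view shows the mat at about (391,196). On it is a small tray at (384,199), its pan about 35 px or 130 mm long, with a red tab at (420,199). The look-alikes are the larger tray with a red tab at (412,285) and the black open box at (503,108). I choose the tray on the mat: its size fits, and its tab points away from the cradle at (303,165). Next I check it in a close crop and measure.

```bash
cat > h.py <<'E'
import numpy as np, cv2
from station import *
from scipy.spatial.transform import Rotation as R
def cam(n,st=None):
    c=get_calibration(n)
    if n=="wrist":
        st=st or get_state(); T=np.eye(4); T[:3,:3]=R.from_euler('xyz',st['eef_rot']).as_matrix(); T[:3,3]=st['tool_pos']
        M=T@c['mount']; Rc=M[:3,:3]; o=M[:3,3]
    else:
        Rw=cv2.Rodrigues(c['rvec'])[0]; Rc=Rw.T; o=-Rw.T@c['tvec']
    return c,Rc,o
def ray(C,uv):
    c,Rc,o=C; K=np.array([[c['fx'],0,c['cx']],[0,c['fy'],c['cy']],[0,0,1]])
    p=cv2.undistortPoints(np.array(uv,float).reshape(-1,1,2),K,np.array([c['k1'],0,0,0,0.]))[:,0]
    d=np.c_[p,np.ones(len(p))]@Rc.T
    return o,d
def onz(C,uv,z):
    o,d=ray(C,uv); return o+d*((z-o[2])/d[:,2])[:,None]
def proj(C,P):
    c,Rc,o=C; q=(np.atleast_2d(P)-o)@Rc; s=q[:,:2]/q[:,2:]; r2=(s**2).sum(1,keepdims=True); s=s*(1+c['k1']*r2)
    return s*[c['fx'],c['fy']]+[c['cx'],c['cy']]
def tri(Ca,ua,Cb,ub):
    oa,da=ray(Ca,[ua]); ob,db=ray(Cb,[ub]); da=da[0]/np.linalg.norm(da);db=db[0]/np.linalg.norm(db)
    s=np.linalg.lstsq(np.c_[da,-db],ob-oa,rcond=None)[0]; a=oa+s[0]*da;b=ob+s[1]*db
    return (a+b)/2,np.linalg.norm(a-b)
E
python3 - <<'E'
from h import *
b=cv2.imread("pics/top0.png"); a=cv2.imread("pics/scene0.png")
C=cam("top")
h=cv2.cvtColor(b,cv2.COLOR_BGR2HSV)
mat=cv2.inRange(h,(85,60,60),(102,255,255)); mat[:150]=0; mat[240:]=0; mat[:,:345]=0; mat[:,440:]=0
ct=np.vstack([c for c in cv2.findContours(mat,0,2)[0] if len(c)>20]); 
def box(ct,z,nm):
    P=onz(C,ct.reshape(-1,2),z)[:,:2].astype(np.float32); r=cv2.minAreaRect(P*1000); print(nm,r); return r
box(ct,0,"mat")
red=cv2.inRange(h,(0,120,80),(8,255,255))|cv2.inRange(h,(172,120,80),(180,255,255))
n,l,s,c=cv2.connectedComponentsWithStats(red)
for i in range(1,n):
    if s[i,4]>8: print(s[i],c[i])
dark=((b.max(2)<75)*255).astype(np.uint8); dark[:180]=0;dark[220:]=0;dark[:,:356]=0;dark[:,428:]=0
n,l,s,c=cv2.connectedComponentsWithStats(dark)
for i in range(1,n):
    if s[i,4]>20: print("dark",s[i],c[i])
ct=max(cv2.findContours(dark,0,1)[0],key=cv2.contourArea); box(ct,0.04,"tray")
A=cv2.resize(b[120:250,260:440],None,fx=4.2,fy=4.2,interpolation=2)
cv2.imwrite("pics/c1.png",A)
A=cv2.resize(a[150:300,220:380],None,fx=4,fy=4,interpolation=2)
cv2.imwrite("pics/c2.png",A)
E
```

```text
mat ((507.2796630859375, -280.90887451171875), (197.2083740234375, 296.6377258300781), 2.10014271736145)
[302 136   4  11  32] [303.75   141.0625]
[282 195   4   8  25] [283.4  198.72]
[415 197  10   3  26] [419.26923077 198.07692308]
[421 235   7  14  53] [424.18867925 241.43396226]
dark [366 186  37  28 251] [383.32270916 196.52589641]
tray ((486.63519287109375, -247.91552734375), (101.01876068115234, 133.15667724609375), 0.22675034403800964)
```

View pics/c1.png

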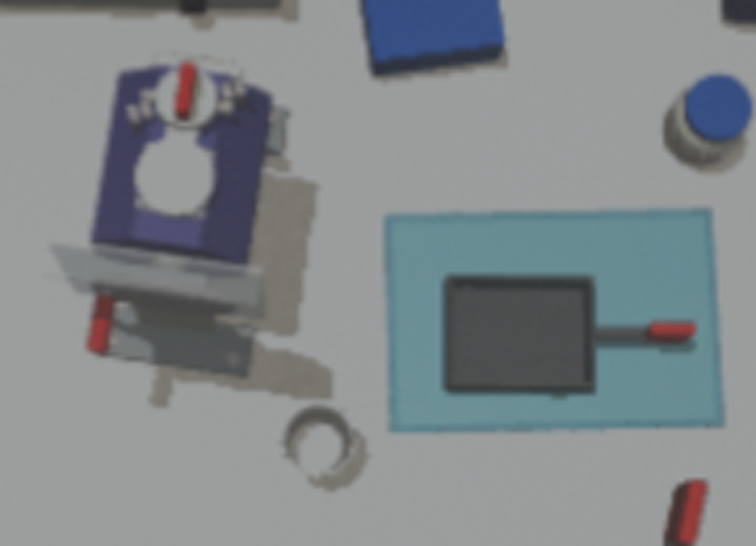

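View pics/c2.png

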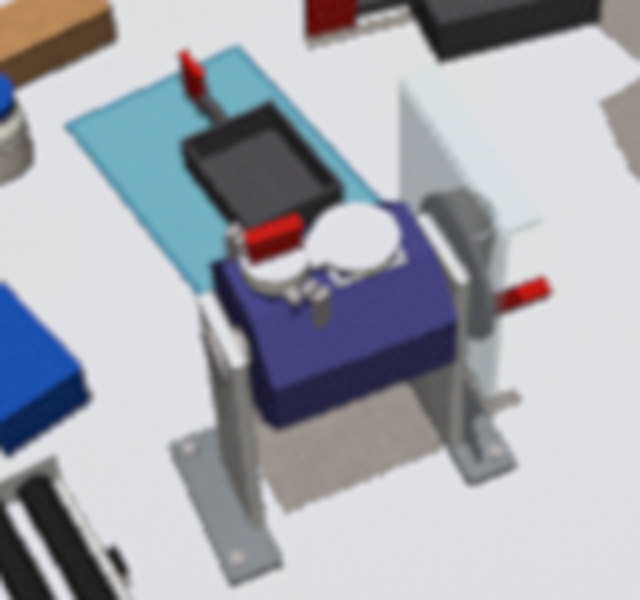

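The crops confirm the choice: a pan of about 101 x 133 mm on the mat, with its thin red tab at c1 (670,330). The knob bar is at c1 (186,90) and c2 (274,238), and the crank sleeve at c1 (100,324) and c2 (525,294). The beaker is at c1 (318,440), close to the crank. Now I locate the cradle.

```bash
python3 - <<'E'
from h import *
from scipy.optimize import least_squares
b=cv2.imread("pics/top0.png"); a=cv2.imread("pics/scene0.png")
T=cam("top");S=cam("scene")
h=cv2.cvtColor(a,cv2.COLOR_BGR2HSV)
red=cv2.inRange(h,(0,120,70),(8,255,255))|cv2.inRange(h,(172,120,70),(180,255,255))
n,l,s,c=cv2.connectedComponentsWithStats(red)
for i in range(1,n):
    if s[i,4]>15: print(s[i],c[i])
kT,kS,cT,cS=(304,141.2),(288.5,209.5),(283.7,197.6),(351.2,223.5)
for n_,u,v in(("knob",kT,kS),("crank",cT,cS)): print(n_,tri(T,u,S,v))
def pts(p):
    x,y,w,q=p; u=np.array([np.cos(w),np.sin(w),0]); v=np.array([-np.sin(w),np.cos(w),0]); z=np.array([0,0,1.])
    o=np.array([x,y,.2]); rad=-np.sin(q)*v+np.cos(q)*z; tn=np.cos(q)*v+np.sin(q)*z
    return np.array([o+.04*u+.106*rad,o-.13*u+.045*tn,o-.02*u+.08*rad])
def f(p):
    P=pts(p); return np.r_[(proj(T,P)-[kT,cT,(301.8,162)]).ravel(),(proj(S,P)[:2]-[kS,cS]).ravel()]
r=least_squares(f,[.6,.03,0,0.1],loss='soft_l1'); print(r.x,r.fun.round(2)); 
# stand feet / mat / tray
tab=onz(T,[(419.3,198.1)],.062)[0]; print("tab",tab)
print("beaker",onz(T,[(335.7,225)],.075), "reagent",onz(T,[(230,219)],.13),"jar",onz(T,[(431,145)],.09), "mat corners",onz(T,[(260+386/4.2,120+215/4.2),(260+711/4.2,120+210/4.2),(260+722/4.2,120+425/4.2),(260+390/4.2,120+431/4.2)],0))
print("pan floor corners c1", onz(T,[(260+x/4.2,120+y/4.2) for x,y in((445,276),(593,276),(594,392),(446,391))],.04))
E
```

```text
[296 143  13  16 163] [302.18404908 150.38650307]
[265 163   6  12  44] [267.81818182 168.45454545]
[281 203  15  12 121] [288.17355372 208.45454545]
[345 220  12   7  51] [350.56862745 223.07843137]
knob (array([0.62361307, 0.04087974, 0.30214736]), np.float64(0.003886394984043219))
crank (array([0.45816152, 0.10906387, 0.19980384]), np.float64(0.004268344440423394))
[ 0.58369377  0.05186821 -0.0979972   0.06424124] [-0.54  0.38 -0.6   0.13 -0.83 -0.16 -0.48 -1.08 -0.76 -0.66]
tab [ 0.48993052 -0.37419947  0.062     ]
beaker [[ 0.38448007 -0.07012984  0.075     ]] reagent [[0.39228073 0.29908553 0.13      ]] jar [[ 0.68331807 -0.41486071  0.09      ]] mat corners [[ 0.59977415 -0.1308017   0.        ]
 [ 0.61040932 -0.4276851   0.        ]
 [ 0.41326032 -0.43391052  0.        ]
 [ 0.40255551 -0.13611669  0.        ]]
pan floor corners c1 [[ 0.53647755 -0.18097692  0.04      ]
 [ 0.53901062 -0.31197804  0.04      ]
 [ 0.43563773 -0.31198162  0.04      ]
 [ 0.43414362 -0.18225791  0.04      ]]
```

The cradle is at (0.584, 0.052) with yaw -0.098 and drum at about 0.06. The tray is at (0.487, -0.247) with yaw about 0.02. To stay in joint 6's range with the camera away from the drum, the tool has to turn about +257° about z, so I do that while moving over the tab.

Call:
step_arm(
  dp=[
    [3, 1, 0],
    [7, 3, 0],
    [11, 4, 0],
    [15, 6, 0],
    [19, 7, 0],
  ],
  angular=[
    [0, 0, 8.5],
    [0, 0, 17],
    [0, 0, 25.5],
    [0, 0, 34],
    [0, 0, 42.5],
  ],
  grip=[1, 1, 1, 1, 1],
)

```text
t: 0.6
tool_pos: [0.316, -0.4383, 0.4032]
eef_rot: [2.832, 1.567, 2.249]
force: [-0.5, -0.8, 0.6]
gripper_width: 1.0
```

Call:
step_arm(
  dp=[
    [3, 1, 0],
    [7, 2.5, 0],
    [11, 4, -1],
    [15, 5.5, -2],
    [17, 6.5, -3],
  ],
  angular=[
    [0, 0, 8.5],
    [0, 0, 17],
    [0, 0, 25.5],
    [0, 0, 34],
    [0, 0, 42.5],
  ],
  grip=[1, 1, 1, 1, 1],
)

```text
t: 1.1
tool_pos: [0.4887, -0.3717, 0.3717]
eef_rot: [2.474, 1.567, 2.642]
force: [0.3, 0.3, -0.5]
gripper_width: 0.999
```

Call:
step_arm(
  dp=[
    [0, 0, 0],
    [0, 0, 0],
    [0, 0, 0],
    [0, 0, 0],
    [0, 0, 0],
  ],
  angular=[
    [0, 0, 8.5],
    [0, 0, 17],
    [0, 0, 25.5],
    [0, 0, 34],
    [0, 0, 42.5],
  ],
  grip=[1, 1, 1, 1, 1],
)

```text
t: 1.6
tool_pos: [0.4887, -0.3716, 0.3708]
eef_rot: [2.177, 1.566, 3.092]
force: [-0.2, -0.6, 0.1]
gripper_width: 1.0
```

Call:
step_arm(
  dp=[
    [0, 0, 0],
    [0, 0, 0],
    [0, 0, 0],
    [0, 0, 0],
    [0, 0, 0],
  ],
  angular=[
    [0, 0, 8.5],
    [0, 0, 17],
    [0, 0, 25.5],
    [0, 0, 34],
    [0, 0, 42.5],
  ],
  grip=[1, 1, 1, 1, 1],
)

```text
t: 2.1
tool_pos: [0.4886, -0.3715, 0.3699]
eef_rot: [1.867, 1.565, -2.753]
force: [0.1, 0.4, -0.1]
gripper_width: 0.999
```

Call:
step_arm(
  dp=[
    [0, 0, 0],
    [0, 0, 0],
    [0, 0, 0],
    [0, 0, 0],
    [0, 0, 0],
  ],
  angular=[
    [0, 0, 8.5],
    [0, 0, 17],
    [0, 0, 25.5],
    [0, 0, 34],
    [0, 0, 42.5],
  ],
  grip=[1, 1, 1, 1, 1],
)

```text
t: 2.6
tool_pos: [0.4885, -0.3714, 0.369]
eef_rot: [1.551, 1.566, -2.321]
force: [0.0, 0.8, -0.6]
gripper_width: 1.0
```

Call:
step_arm(
  dp=[
    [0, 0, -2],
    [0, 0, -4],
    [0, 0, -6],
    [0, 0, -8],
    [0, 0, -8],
  ],
  angular=[
    [0, 0, 8.5],
    [0, 0, 17],
    [0, 0, 25.5],
    [0, 0, 34],
    [0, 0, 42.5],
  ],
  grip=[1, 1, 1, 1, 1],
)

```text
t: 3.1
tool_pos: [0.4873, -0.3702, 0.2839]
eef_rot: [-0.163, 1.564, 2.996]
force: [-0.2, 1.2, 0.5]
gripper_width: 0.997
```

```bash
cat >> h.py <<'E'
def shot(n,fn):
    st=get_state(); im=camera(n)[:,:,::-1].copy(); cv2.imwrite("pics/"+fn,im); return im,cam(n,st),st
def redmask(im):
    h=cv2.cvtColor(im,cv2.COLOR_BGR2HSV); return cv2.inRange(h,(0,110,60),(8,255,255))|cv2.inRange(h,(172,110,60),(180,255,255))
E
python3 - <<'E'
from h import *
im,C,st=shot("wrist","w1.png")
print(st['tool_pos'],st['eef_rot'],st['joint_pos'].round(2))
ct=max(cv2.findContours(redmask(im),0,1)[0],key=cv2.contourArea); print(cv2.boundingRect(ct),cv2.minAreaRect(ct))
Tm=R.from_euler('xyz',st['eef_rot']).as_matrix();print("tool axes",Tm.round(3).tolist())
E
```

```text
[ 0.48730683 -0.37024642  0.28390946] [-0.16253766  1.56441599  2.99641801] [-0.76  0.28  0.12  1.42 -0.   -2.35]
(558, 194, 82, 45) ((601.0883178710938, 215.64707946777344), (84.40239715576172, 29.83188247680664), 14.03624439239502)
tool axes [[-0.006, 0.017, -1.0], [0.001, -1.0, -0.017], [-1.0, -0.001, 0.006]]
```

View pics/w1.png

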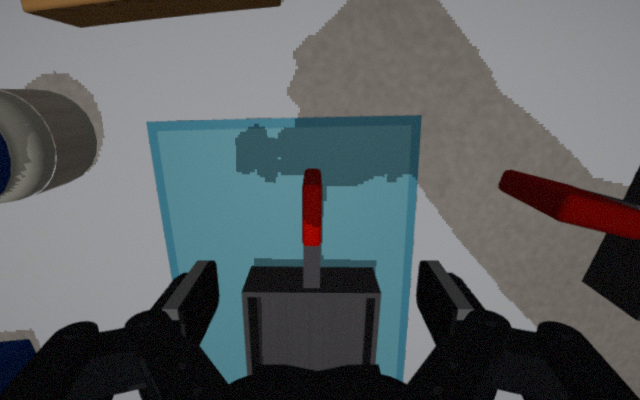

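The wrist view shows the tray's tab straight ahead at column 312, rows 170–245, between the open fingers. The decoy's tab is at the far right, at (560,195).

```bash
python3 - <<'E'
from h import *
im=cv2.imread("pics/w1.png"); C=cam("wrist")
print(onz(C,[(313,190),(312,245),(248,292),(376,292)],.062).round(4)[:2]); print(onz(C,[(244,292),(379,292),(248,268),(375,268)],.04).round(4))
print(onz(C,[(148,123),(421,116)],0).round(4))
print(im[165:250:5,312].tolist())
E
```

```text
[[ 0.4896 -0.3925  0.062 ]
 [ 0.4895 -0.3575  0.062 ]]
[[ 0.5378 -0.3096  0.04  ]
 [ 0.4407 -0.3115  0.04  ]
 [ 0.5341 -0.329   0.04  ]
 [ 0.4451 -0.3308  0.04  ]]
[[ 0.612  -0.4242  0.    ]
 [ 0.412  -0.4333  0.    ]]
[[91, 82, 49], [4, 0, 52], [0, 2, 53], [9, 9, 57], [0, 0, 81], [0, 0, 96], [0, 0, 97], [0, 10, 96], [1, 5, 95], [6, 3, 97], [3, 8, 95], [0, 0, 95], [4, 2, 102], [0, 13, 149], [0, 4, 149], [0, 0, 148], [17, 16, 128]]
```

Call:
step_arm(
  dp=[
    [0.3, -0.4, -3],
    [0.3, -0.4, -6],
    [0.3, -0.4, -8.4],
    [0.3, -0.4, -8.4],
  ],
  angular=[
    [0, 0, 0],
    [0, 0, 0],
    [0, 0, 0],
    [0, 0, 0],
  ],
  grip=[1, 1, 1, 0.6],
)

```text
t: 3.55
tool_pos: [0.4889, -0.373, 0.1966]
eef_rot: [-0.484, 1.558, 2.677]
force: [-0.8, -0.1, 0.4]
gripper_width: 0.856
```

Call:
step_arm(
  dp=[
    [0, 0, 0],
    [0, 0, 0],
    [0, 0, 0],
    [0, 0, 0],
    [0, 0, 0],
  ],
  angular=[
    [0, 0, 0],
    [0, 0, 0],
    [0, 0, 0],
    [0, 0, 0],
    [0, 0, 0],
  ],
  grip=[0, 0, 0, 0, 0],
  grip_force=60,
)

```text
t: 4.05
tool_pos: [0.4899, -0.3738, 0.1986]
eef_rot: [-0.399, 1.563, 2.761]
force: [-0.4, -0.1, 3.2]
gripper_width: 0.133
```

Call:
step_arm(
  dp=[
    [1, 1.2, 0.1],
    [2, 2.5, 0.1],
    [3, 3.7, 0.1],
    [3.8, 5, 0.1],
    [3.8, 5, 0.1],
  ],
  angular=[
    [0, 0, -1.5],
    [0, 0, -3],
    [0, 0, -5],
    [0, 0, -6.7],
    [0, 0, -6.7],
  ],
  grip=[0, 0, 0, 0, 0],
)

```text
t: 4.55
tool_pos: [0.5284, -0.3222, 0.1991]
eef_rot: [-0.451, 1.561, 2.595]
force: [-0.1, -0.1, -2.5]
gripper_width: 0.135
```

```bash
python3 - <<'E'
from h import *
im,C,st=shot("top","t2.png")
print(st['tool_pos'],st['eef_rot'],st['force'])
cv2.imwrite("pics/t2c.png",cv2.resize(im[120:250,250:440],None,fx=4.2,fy=4.2,interpolation=2))
E
```

```text
[ 0.52835827 -0.32220725  0.19909445] [-0.45074977  1.56139794  2.59494245] [-0.10512428 -0.09865067 -2.52763515]
```

View pics/t2c.png

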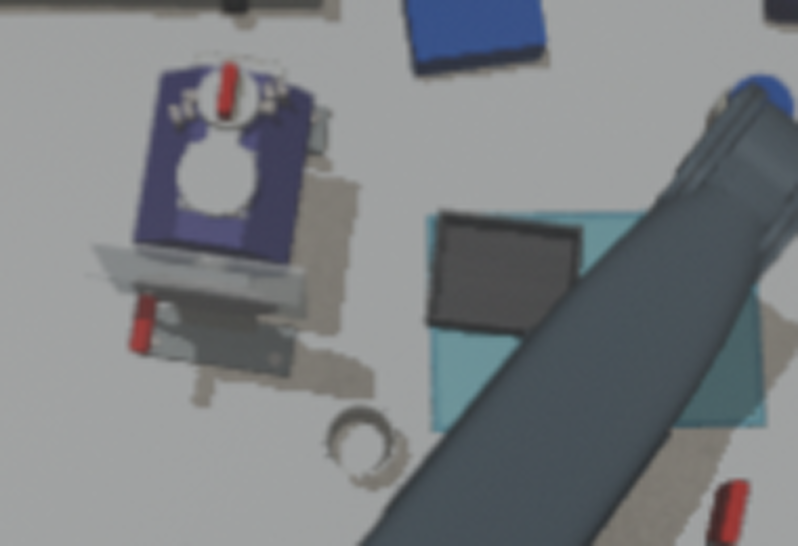

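```bash
python3 - <<'E'
from h import *
C=cam("top")
P=onz(C,[(250+x/4.2,120+y/4.2) for x,y in((440,212),(581,227),(430,326))],.04);print(P)
c=(P[1]+P[2])/2; w=-.098; u=np.array([np.cos(w),np.sin(w)]);v=np.array([-u[1],u[0]])
d=c[:2]-[.5837,.0519];print("centre",c,"in cradle",d@u,d@v,"yaw",np.arctan2(*(P[0]-P[1])[[1,0]])-np.pi/2)
t=np.array([.5284-.0015,-.3222])+.13*v-[.5837,.0519]; print("via tool",t@u,t@v)
E
```

```text
[[ 0.59354258 -0.13905566  0.04      ]
 [ 0.58235983 -0.26433359  0.04      ]
 [ 0.49078708 -0.13103138  0.04      ]]
centre [ 0.53657346 -0.19768249  0.04      ] in cradle -0.02248046932037639 -0.2529959642352103 yaw -0.08902755333037815
via tool -0.019924319771838735 -0.24786250340782623
```

Call:
step_arm(
  dp=[
    [0.5, 2.5, 0],
    [0.8, 5, 0],
    [1.1, 7.5, 0],
    [1.3, 10, 0],
    [1.5, 12.5, 0],
  ],
  angular=[
    [0, 0, 0],
    [0, 0, 0],
    [0, 0, 0],
    [0, 0, 0],
    [0, 0, 0],
  ],
  grip=[0, 0, 0, 0, 0],
)

```text
t: 5.1
tool_pos: [0.5426, -0.1983, 0.1994]
eef_rot: [-0.213, 1.562, 2.832]
force: [0.2, -1.5, -1.6]
gripper_width: 0.132
```

Call:
step_arm(
  dp=[
    [0.3, 3, 0],
    [0.6, 6, 0],
    [0.9, 9, 0],
    [1.2, 12.3, 0],
    [1.2, 12.3, 0],
  ],
  angular=[
    [0, 0, 0],
    [0, 0, 0],
    [0, 0, 0],
    [0, 0, 0],
    [0, 0, 0],
  ],
  grip=[0, 0, 0, 0, 0],
)

```text
t: 5.6
tool_pos: [0.5542, -0.0728, 0.1992]
eef_rot: [-0.324, 1.561, 2.725]
force: [-0.0, 0.8, -1.5]
gripper_width: 0.132
```

```bash
python3 - <<'E'
from h import *
im,C,st=shot("scene","s3.png")
print(st['tool_pos'],st['eef_rot'],st['force'])
cv2.imwrite("pics/s3c.png",cv2.resize(im[130:310,210:400],None,fx=3.3,fy=3.3,interpolation=2))
E
```

```text
[ 0.55424601 -0.07283585  0.19922983] [-0.32400105  1.56067503  2.72487434] [-0.04274367  0.807953   -1.45271124]
```

View pics/s3c.png

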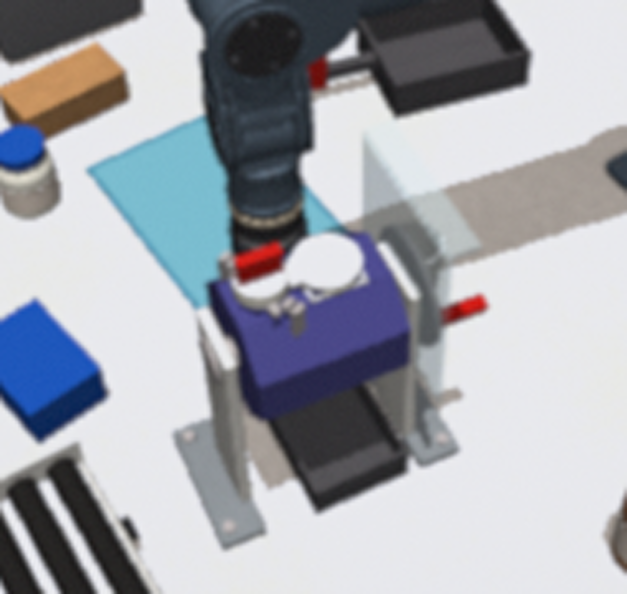

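The tray is between the stands, its pan in view at crop (340,440). I release, then check its position while rising.

Call:
step_arm(
  dp=[
    [0, 0, -0.1],
    [0, 0, -0.1],
    [0, 0, -0.1],
    [0, 0, -0.1],
    [0, 0, -0.1],
  ],
  angular=[
    [0, 0, 0],
    [0, 0, 0],
    [0, 0, 0],
    [0, 0, 0],
    [0, 0, 0],
  ],
  grip=[1, 1, 1, 1, 1],
)

```text
t: 6.15
tool_pos: [0.5543, -0.0749, 0.1983]
eef_rot: [-0.187, 1.562, 2.86]
force: [-1.0, 0.0, 1.1]
gripper_width: 0.963
```

Call:
step_arm(
  dp=[
    [0, -1, 4],
    [0, -1, 9],
    [0, -1, 14],
    [0, -1, 19],
    [0, -1, 24],
  ],
  angular=[
    [0, 0, 0],
    [0, 0, 0],
    [0, 0, 0],
    [0, 0, 0],
    [0, 0, 0],
  ],
  grip=[1, 1, 1, 1, 1],
)

```text
t: 6.65
tool_pos: [0.5539, -0.085, 0.4406]
eef_rot: [-0.189, 1.562, 2.857]
force: [1.1, -0.5, 0.3]
gripper_width: 0.999
```

Call:
step_arm(
  dp=[
    [0, 0, 5],
    [0, 0, 10],
    [0, 0, 12],
    [0, 0, 12],
    [0, 0, 12],
  ],
  angular=[
    [0, 0, -8.5],
    [0, 0, -17],
    [0, 0, -25.5],
    [0, 0, -34],
    [0, 0, -42.5],
  ],
  grip=[1, 1, 1, 1, 1],
)

```text
t: 7.15
tool_pos: [0.554, -0.0852, 0.5624]
eef_rot: [-0.596, 1.564, 1.702]
force: [-0.2, -0.2, -0.5]
gripper_width: 0.999
```

```bash
python3 - <<'E'
from h import *
S=cam("scene"); C=np.array([.5837,.0519]); w=-.098; u=np.array([np.cos(w),np.sin(w)]);v=np.array([-u[1],u[0]])
P=onz(S,[(210+x/3.3,130+y/3.3) for x,y in((320,509),(404,470))],0)[:,:2]; print([((p-C)@u,(p-C)@v) for p in P])
im,Tc,st=shot("top","t4.png"); m=redmask(im)
n,l,s,c=cv2.connectedComponentsWithStats(m)
for i in range(1,n):
    if s[i,4]>8: print(s[i],c[i],((onz(Tc,[c[i]],.062)[0,:2]-C)@u,(onz(Tc,[c[i]],.062)[0,:2]-C)@v))
print(st['tool_pos'],st['eef_rot'],st['joint_pos'].round(2))
E
```

```text
[(np.float64(0.024828026093548755), np.float64(0.06283719807427901)), (np.float64(-0.06698590716874912), np.float64(0.06204151732331241))]
[302 135   4  13  38] [303.65789474 141.15789474] (np.float64(0.11247788547334168), np.float64(0.012487019163608734))
[281 191   5  13  42] [283.52380952 197.54761905] (np.float64(-0.10733393308342135), np.float64(0.059053184237118424))
[421 235   7  14  62] [424.  241.5] (np.float64(-0.20741494285364015), np.float64(-0.4635725526529))
[ 0.553952   -0.08523773  0.56236787] [-0.59617927  1.56446355  1.70213609] [-0.27  0.27  0.67  1.98  0.01 -1.  ]
```

The tray stands at about cradle x = -20, y = -3 mm. Next I hover over the knob.

Call:
step_arm(
  dp=[
    [1.4, 2.5, 0],
    [2.8, 5, 0],
    [4.2, 7.5, 0],
    [5.6, 10, 0],
    [7, 12.6, -1],
  ],
  angular=[
    [0, 0, -8.5],
    [0, 0, -17],
    [0, 0, -25.5],
    [0, 0, -34],
    [0, 0, -42.5],
  ],
  grip=[1, 1, 1, 1, 1],
)

```text
t: 7.7
tool_pos: [0.6243, 0.0415, 0.5526]
eef_rot: [-0.681, 1.563, 0.869]
force: [0.2, -0.5, -0.3]
gripper_width: 1.0
```

Call:
step_arm(
  dp=[
    [0, 0, -1],
    [0, 0, -2],
    [0, 0, -2],
  ],
  angular=[
    [0, 0, -4.8],
    [0, 0, -4.8],
    [0, 0, -4.8],
  ],
  grip=[0.6, 0.6, 0.6],
)

```text
t: 8.0
tool_pos: [0.6245, 0.0418, 0.5305]
eef_rot: [-0.215, 1.565, 1.255]
force: [0.3, -0.0, 0.4]
gripper_width: 0.601
```

```bash
python3 - <<'E'
from h import *
im,C,st=shot("wrist","w5.png")
print(st['tool_pos'],st['eef_rot'],st['joint_pos'].round(2),st['gripper_width'])
for ct in cv2.findContours(redmask(im),0,1)[0]:
    if cv2.contourArea(ct)>50: print(cv2.boundingRect(ct),cv2.minAreaRect(ct))
E
```

```text
[0.62454517 0.04175393 0.53047326] [-0.21453337  1.56465606  1.25520852] [-0.04  0.43  0.82  1.95  0.01  0.06] 0.6009291621115257
(303, 185, 22, 73) ((313.68316650390625, 221.02413940429688), (20.0162410736084, 72.29106903076172), 1.1691392660140991)
(199, 104, 34, 10) ((215.5, 108.5), (9.0, 33.0), 90.0)
```

View pics/w5.png

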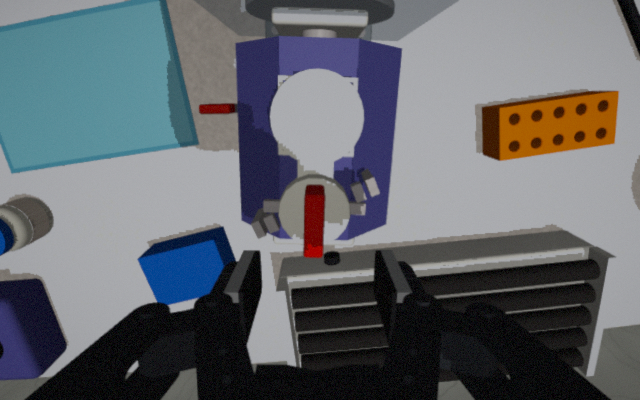

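The knob bar is at columns 303–325, rows 185–258, almost parallel to the fingers and between them. The tray tab shows at (215,108).

```bash
python3 - <<'E'
from h import *
im=cv2.imread("pics/w5.png"); C=cam("wrist"); print(im[182:262:5,314,2].tolist())
st=get_state(); M=R.from_euler('xyz',st['eef_rot']).as_matrix(); print("grasp",st['tool_pos']+.155*M[:,0],M[:,2])
for z in(.312,.316): print(onz(C,[(315,200),(313.5,257),(304,257),(323,257)],z).round(4).tolist())
hub=onz(C,[(280,205),(349,205),(316,116)],.290); print(hub.round(4))
E
```

```text
[135, 67, 62, 109, 109, 114, 110, 110, 109, 107, 109, 108, 109, 150, 166, 120]
grasp [0.62482837 0.04239551 0.3765503 ] [0.10171822 0.9947944  0.00612346]
[[0.6077, 0.0437, 0.312], [0.6437, 0.0391, 0.312], [0.6431, 0.0334, 0.312], [0.6443, 0.0449, 0.312]]
[[0.6064, 0.0439, 0.316], [0.6417, 0.0393, 0.316], [0.6411, 0.0337, 0.316], [0.6423, 0.045, 0.316]]
[[0.6154 0.0202 0.29  ]
 [0.62   0.0646 0.29  ]
 [0.562  0.0491 0.29  ]]
```

Call:
step_arm(
  dp=[
    [-0.1, -0.4, -2],
    [-0.15, -0.8, -4],
    [-0.15, -1, -6],
    [-0.15, -1, -7.1],
    [-0.15, -1, -7.1],
  ],
  angular=[
    [1.5, -0.1, 0],
    [2.5, -0.2, 0],
    [3.4, -0.3, 0],
    [3.4, -0.3, 0],
    [3.4, -0.3, 0],
  ],
  grip=[0.4, 0.35, 0.35, 0.35, 0.35],
)

```text
t: 8.55
tool_pos: [0.6225, 0.0308, 0.4607]
eef_rot: [-0.027, 1.506, 1.442]
force: [-1.3, -1.3, 3.4]
gripper_width: 0.349
```

Call:
step_arm(
  dp=[
    [0, 0, 0],
    [0, 0, 0],
    [0, 0, 0],
    [0, 0, 0],
  ],
  angular=[
    [0, 0, 0],
    [0, 0, 0],
    [0, 0, 0],
    [0, 0, 0],
  ],
  grip=[0, 0, 0, 0],
  grip_force=60,
)

```text
t: 8.95
tool_pos: [0.6224, 0.0296, 0.462]
eef_rot: [-0.059, 1.51, 1.409]
force: [-2.2, -5.3, 3.3]
gripper_width: 0.129
```

Call:
step_arm(
  dp=[
    [0, 0, -0.3],
    [0, 0, -0.6],
    [0, 0, -0.9],
    [0, 0, -0.9],
    [0, 0, -0.9],
  ],
  angular=[
    [0, 0, 0],
    [0, 0, 0],
    [0, 0, 0],
    [0, 0, 0],
    [0, 0, 0],
  ],
  grip=[0, 0, 0, 0, 0],
)

```text
t: 9.45
tool_pos: [0.6217, 0.0294, 0.4567]
eef_rot: [-0.133, 1.51, 1.335]
force: [-3.1, -3.1, 11.2]
gripper_width: 0.125
```

Call:
step_arm(
  dp=[
    [0, 0, -0.4],
    [0, 0, -0.7],
    [0, 0, -0.9],
  ],
  angular=[
    [0, 0, 0],
    [0, 0, 0],
    [0, 0, 0],
  ],
  grip=[0, 0, 0],
)

```text
t: 9.75
tool_pos: [0.6203, 0.0295, 0.4554]
eef_rot: [-0.279, 1.508, 1.189]
force: [-7.0, -3.5, 27.2]
gripper_width: 0.128
```

Call:
step_arm(
  dp=[
    [0.1, 0, -0.5],
    [0.1, 0, -0.5],
    [0.1, 0, -0.5],
    [0.1, 0, -0.5],
    [0.1, 0, -0.5],
  ],
  angular=[
    [0, -0.5, 8.5],
    [0, -1, 17],
    [0, -1.6, 25.5],
    [0, -2.2, 34],
    [0, -2.7, 42.4],
  ],
  grip=[0, 0, 0, 0, 0],
)

```text
t: 10.25
tool_pos: [0.62, 0.0282, 0.4554]
eef_rot: [-0.991, 1.496, 1.225]
force: [-6.1, -6.6, 14.8]
gripper_width: 0.127
```

Call:
step_arm(
  dp=[
    [0.1, 0.1, -0.5],
    [0.1, 0.1, -0.5],
    [0.1, 0.1, -0.5],
    [0.1, 0.1, -0.4],
    [0.1, 0.1, -0.4],
  ],
  angular=[
    [0, -0.5, 8.5],
    [0, -1, 17],
    [0, -1.6, 25.5],
    [0, -2.1, 32],
    [0, -2.1, 33],
  ],
  grip=[0, 0, 0, 0, 0],
)

```text
t: 10.75
tool_pos: [0.62, 0.0275, 0.4555]
eef_rot: [-1.485, 1.49, 1.305]
force: [-3.6, -7.6, 12.0]
gripper_width: 0.128
```

```bash
python3 - <<'E'
from h import *
im,C,st=shot("scene","s6.png"); print(st['tool_pos'],st['eef_rot'],st['moment'],st['joint_pos'])
cv2.imwrite("pics/s6c.png",cv2.resize(im[130:310,210:400],None,fx=3.3,fy=3.3,interpolation=2))
E
```

```text
[0.61997278 0.02752641 0.45548178] [-1.48513828  1.48959091  1.30494359] [-1.77090908  1.24168679 -1.01487495] [-0.08200271  0.31779971  0.50838328  1.74650262  0.07983393 -1.30069407]
```

View pics/s6c.png

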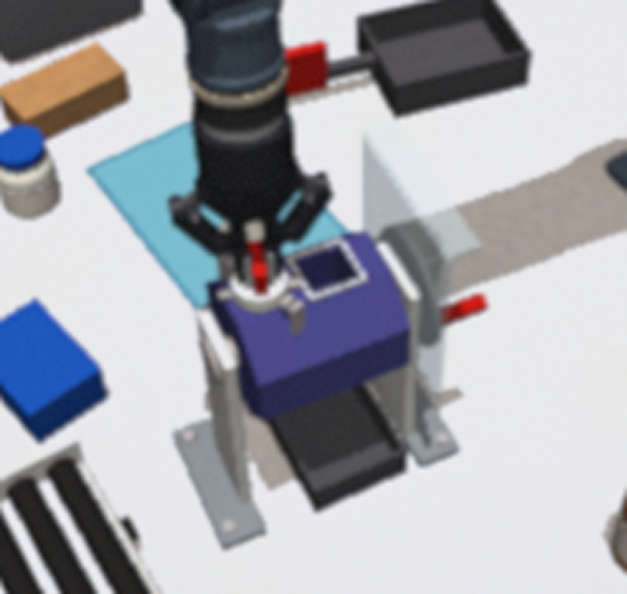

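The cover has swung clear: the white-edged port is open at crop (325,268), and the angle change is 1.32 rad, at the stop. I release, rise, and work out the move to the crank.

Call:
step_arm(
  dp=[
    [0, 0, 0.3],
    [0, 0, 0.6],
    [0, 0, 1],
    [0, 0, 1.5],
    [0, 0, 3],
  ],
  angular=[
    [0, 0, 0],
    [0, 0, 0],
    [0, 0, 0],
    [0, 0, 0],
    [0, 0, 0],
  ],
  grip=[0.35, 0.4, 0.4, 0.4, 0.4],
)

```text
t: 11.3
tool_pos: [0.6202, 0.028, 0.483]
eef_rot: [-1.417, 1.489, 1.372]
force: [0.3, -0.2, -0.7]
gripper_width: 0.401
```

Call:
step_arm(
  dp=[
    [0, 0, 5],
    [0, 0, 9],
    [-4, 0.5, 11],
    [-8, 1, 11],
    [-12, 2, 11],
  ],
  angular=[
    [0, 0, 0],
    [0, 0, 0],
    [0, 0, -8.5],
    [0, 0, -17],
    [0, 0, -25.5],
  ],
  grip=[0.5, 0.5, 0.5, 0.5, 0.5],
)

```text
t: 11.8
tool_pos: [0.5009, 0.0481, 0.5926]
eef_rot: [-1.409, 1.489, 0.929]
force: [-0.2, -0.2, 0.2]
gripper_width: 0.499
```

Call:
step_arm(
  dp=[
    [-4, 1, 0],
    [-8, 2, 0],
    [-11, 4, 0],
    [-14, 6, 0],
    [-17, 8, 0],
  ],
  angular=[
    [0, 0, -8.5],
    [0, 0, -17],
    [0, 0, -25.5],
    [0, 0, -34],
    [0, 0, -42.5],
  ],
  grip=[0.5, 0.5, 0.5, 0.5, 0.5],
)

```text
t: 12.3
tool_pos: [0.3296, 0.1286, 0.5923]
eef_rot: [-1.392, 1.489, 0.199]
force: [-0.8, 0.5, 0.5]
gripper_width: 0.499
```

```bash
cat >> h.py <<'E'
w=-.098; u=np.array([np.cos(w),np.sin(w),0]);v=np.array([-u[1],u[0],0]); O=np.array([.5837,.0519,0]); Z=np.array([0,0,1.])
def goal(M,grasp,d=.155):
    st=get_state(); R0=R.from_euler('xyz',st['eef_rot']).as_matrix(); t=grasp-d*M[:,0]
    print("dp cm",((t-st['tool_pos'])*100).round(2),"ang",np.degrees(R.from_matrix(M@R0.T).as_rotvec()).round(1))
def crankM(th): 
    x=np.sin(th)*u-np.cos(th)*Z; return np.c_[x,np.cross(v,x),v]
E
python3 - <<'E'
from h import *
st=get_state(); print(st['tool_pos'],st['eef_rot'],st['joint_pos'].round(2))
M=crankM(np.radians(36)); g=O-.133*u+.045*v+.203*Z
goal(M,g-.08*M[:,0]); goal(M,g)
E
```

```text
[0.32964411 0.12862669 0.59234908] [-1.39189557  1.48884823  0.19904789] [ 0.18 -0.29  0.19  1.96  0.    0.16]
dp cm [ -1.14  -0.54 -19.92] ang [ -2.  -31.3  -6.9]
dp cm [  3.54  -1.   -26.4 ] ang [ -2.  -31.3  -6.9]
```

Call:
step_arm(
  dp=[
    [-0.5, 0, -4],
    [-1, -0.3, -8],
    [-1.1, -0.5, -12],
    [-1.1, -0.5, -16],
    [-1.1, -0.5, -20],
  ],
  angular=[
    [-0.5, -8, -2],
    [-1, -16, -4],
    [-2, -24, -6],
    [-2, -31.3, -6.9],
    [-2, -31.3, -6.9],
  ],
  grip=[0.6, 0.6, 0.6, 0.6, 0.6],
)

```text
t: 12.8
tool_pos: [0.3171, 0.124, 0.3888]
eef_rot: [-1.569, 0.942, -0.094]
force: [0.3, -0.6, -0.1]
gripper_width: 0.598
```

```bash
python3 - <<'E'
from h import *
M=crankM(np.radians(36)); g=O-.133*u+.045*v+.203*Z
goal(M,g)
im,C,st=shot("wrist","w7.png"); print(proj(C,[g,g+.023*u,g-.023*u]))
for ct in cv2.findContours(redmask(im),0,1)[0]:
    if cv2.contourArea(ct)>80: print(cv2.boundingRect(ct),cv2.minAreaRect(ct))
E
```

```text
dp cm [ 4.79 -0.54 -6.04] ang [-0.1  0.  -0.1]
[[314.38046961 225.74949664]
 [314.50865231 243.96786519]
 [314.22914217 204.10963522]]
(300, 198, 29, 58) ((314.0, 226.5), (57.0, 28.0), 90.0)
(147, 144, 42, 35) ((167.5, 161.0), (34.0, 41.0), 90.0)
```

View pics/w7.png

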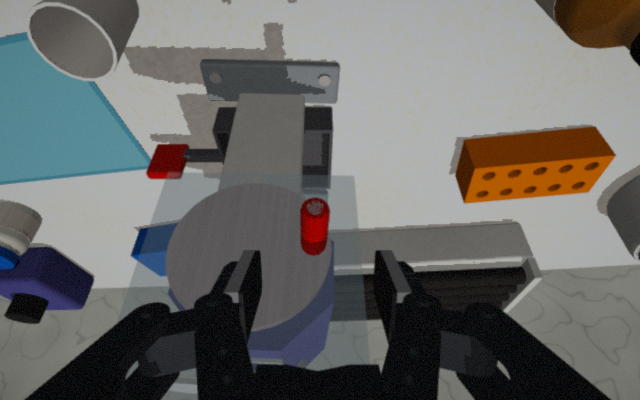

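The crank sleeve is at (314,226), exactly where predicted, centred between the fingers. Nothing obstructs it, so I advance.

Call:
step_arm(
  dp=[
    [1.6, -0.2, -2],
    [3.2, -0.4, -4],
    [4.8, -0.5, -6],
    [4.8, -0.5, -6],
  ],
  angular=[
    [0, 0, 0],
    [0, 0, 0],
    [0, 0, 0],
    [0, 0, 0],
  ],
  grip=[0.6, 0.6, 0.6, 0.4],
)

```text
t: 13.25
tool_pos: [0.363, 0.1183, 0.3114]
eef_rot: [-1.585, 0.974, -0.108]
force: [-0.3, -0.2, -0.1]
gripper_width: 0.448
```

Call:
step_arm(
  dp=[
    [0, 0, 0],
    [0, 0, 0],
    [0, 0, 0],
    [0, 0, 0],
  ],
  angular=[
    [0, 0, 0],
    [0, 0, 0],
    [0, 0, 0],
    [0, 0, 0],
  ],
  grip=[0, 0, 0, 0],
  grip_force=60,
)

```text
t: 13.65
tool_pos: [0.363, 0.1187, 0.3125]
eef_rot: [-1.583, 0.973, -0.105]
force: [0.1, 3.6, -1.3]
gripper_width: 0.188
```

```bash
cat > arc.py <<'E'
from h import *
import sys
st=get_state(); M=R.from_euler('xyz',st['eef_rot']).as_matrix(); g=st['tool_pos']+.155*M[:,0]-O
a=np.arctan2(g[2]-.2,g@v); print("x,y,z",g@u,g@v,g[2],"a",a,"r",np.hypot(g[2]-.2,g@v),"F",st['force'].round(1))
end=float(sys.argv[1]); 
for b in np.arange(a,end+1e-6,.2)[1:]: print(b.round(2),(100*(.045*np.cos(b)*v+(.2+.045*np.sin(b))*Z-(g@v)*v-g[2]*Z)).round(1).tolist())
E
python3 arc.py 3.3
```

```text
x,y,z -0.1389631803943099 0.044293512835637996 0.1843617884553971 a -0.3393971459364611 r 0.04697306610851137 F [ 0.1  3.6 -1.3]
-0.14 [0.0, 0.0, 0.9]
0.06 [0.0, 0.1, 1.8]
0.26 [-0.0, -0.1, 2.7]
0.46 [-0.0, -0.4, 3.6]
0.66 [-0.1, -0.9, 4.3]
0.86 [-0.1, -1.5, 5.0]
1.06 [-0.2, -2.2, 5.5]
1.26 [-0.3, -3.0, 5.8]
1.46 [-0.4, -3.9, 6.0]
1.66 [-0.5, -4.8, 6.0]
1.86 [-0.6, -5.7, 5.9]
2.06 [-0.6, -6.5, 5.5]
2.26 [-0.7, -7.3, 5.0]
2.46 [-0.8, -7.9, 4.4]
2.66 [-0.8, -8.4, 3.6]
2.86 [-0.9, -8.7, 2.8]
3.06 [-0.9, -8.9, 1.9]
3.26 [-0.9, -8.9, 1.0]
```

```bash
python3 - <<'E'
from h import *
im,C,st=shot("wrist","w8.png"); print(st['tool_pos'],st['joint_pos'].round(3),st['force'])
for a in(-.34,.064): 
  g=O-.13*u+.045*np.cos(a)*v+(.2+.045*np.sin(a))*Z; print(a,proj(C,[g,g+.023*u,g-.023*u]).round(1).tolist())
for ct in cv2.findContours(redmask(im),0,1)[0]:
    if cv2.contourArea(ct)>80: print(cv2.boundingRect(ct),cv2.minAreaRect(ct))
im,C,st=shot("scene","s8.png"); 
cv2.imwrite("pics/s8c.png",np.hstack([cv2.resize(cv2.imread("pics/w8.png"),(480,300)),cv2.resize(im[150:300,230:390],(320,300))]))
E
```

```text
[0.36295912 0.11870753 0.31246789] [ 0.204 -0.744 -0.759  0.981 -0.172  0.246] [ 0.12668302  3.59883313 -1.31444698]
-0.34 [[311.6, 296.1], [312.0, 315.2], [311.1, 271.5]]
0.064 [[317.1, 338.4], [316.9, 353.8], [317.4, 318.2]]
(295, 296, 47, 75) ((318.0, 333.0), (74.0, 46.0), 90.0)
(107, 174, 56, 44) ((133.81396484375, 195.1153564453125), (42.44510269165039, 55.71080780029297), 17.969139099121094)
```

View pics/s8c.png

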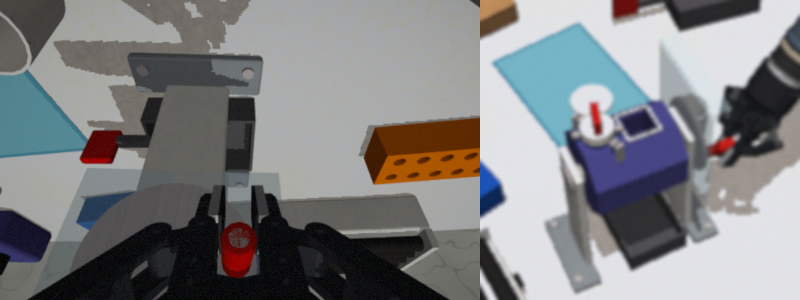

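The sleeve sits too deep between the fingers: the tool went about 17 mm lower than asked, though the drum has not turned. I open and correct.

Call:
step_arm(
  dp=[
    [0, 0, 0],
    [0, 0, 0],
    [0, 0, 0],
  ],
  angular=[
    [0, 0, 0],
    [0, 0, 0],
    [0, 0, 0],
  ],
  grip=[0.6, 0.6, 0.6],
)

```text
t: 14.05
tool_pos: [0.3631, 0.1185, 0.313]
eef_rot: [-1.584, 0.972, -0.106]
force: [0.4, -0.0, -0.1]
gripper_width: 0.599
```

```bash
python3 - <<'E'
from h import *
M=crankM(np.radians(36)); g=O-.133*u+.045*v+.203*Z
goal(M,g); print(get_state()['tool_pos'],get_state()['joint_pos'].round(3))
E
```

```text
dp cm [0.2  0.01 1.54] ang [ 0.2 -1.7 -0.1]
[0.36306292 0.11849433 0.31296155] [ 0.204 -0.745 -0.758  0.98  -0.173  0.246]
```

Call:
step_arm(
  dp=[
    [0.2, 0, 0.8],
    [0.2, 0, 1.5],
    [0.2, 0, 1.5],
  ],
  angular=[
    [0.1, -0.8, 0],
    [0.2, -1.7, 0],
    [0.2, -1.7, 0],
  ],
  grip=[0.6, 0.6, 0.6],
)

```text
t: 14.35
tool_pos: [0.3655, 0.1185, 0.3301]
eef_rot: [-1.571, 0.938, -0.096]
force: [-0.2, 0.1, 0.9]
gripper_width: 0.597
```

```bash
python3 - <<'E'
from h import *
M=crankM(np.radians(36)); g=O-.133*u+.045*v+.203*Z
goal(M,g); print(get_state()['tool_pos'],get_state()['joint_pos'].round(3))
E
```

```text
dp cm [-0.04  0.01 -0.17] ang [ 0.   0.3 -0.1]
[0.36551892 0.11851166 0.3301423 ] [ 0.204 -0.759 -0.741  0.978 -0.175  0.244]
```

Call:
step_arm(
  dp=[
    [0, 0, -0.1],
    [0, 0, -0.1],
    [0, 0, -0.1],
    [0, 0, -0.1],
    [0, 0, -0.1],
  ],
  angular=[
    [0, 0, 0],
    [0, 0, 0],
    [0, 0, 0],
    [0, 0, 0],
    [0, 0, 0],
  ],
  grip=[0.2, 0, 0, 0, 0],
  grip_force=60,
)

```text
t: 14.85
tool_pos: [0.3654, 0.118, 0.3291]
eef_rot: [-1.573, 0.938, -0.1]
force: [-4.2, -4.0, 2.7]
gripper_width: 0.195
```

```bash
python3 arc.py 3.3; python3 -c "
from h import *
im,C,st=shot('wrist','w9.png')
for ct in cv2.findContours(redmask(im),0,1)[0]:
    if cv2.contourArea(ct)>80: print(cv2.boundingRect(ct))
"
```

```text
x,y,z -0.13210165971427051 0.044210135912055366 0.2040956564515549 a 0.09237699965491178 r 0.04439944277951662 F [-4.2 -4.   2.7]
0.29 [-0.0, -0.1, 0.9]
0.49 [-0.0, -0.5, 1.7]
0.69 [-0.1, -1.0, 2.5]
0.89 [-0.2, -1.6, 3.1]
1.09 [-0.2, -2.3, 3.6]
1.29 [-0.3, -3.2, 3.9]
1.49 [-0.4, -4.0, 4.1]
1.69 [-0.5, -4.9, 4.1]
1.89 [-0.6, -5.8, 3.9]
2.09 [-0.7, -6.6, 3.5]
2.29 [-0.7, -7.4, 3.0]
2.49 [-0.8, -8.0, 2.3]
2.69 [-0.8, -8.4, 1.5]
2.89 [-0.9, -8.7, 0.7]
3.09 [-0.9, -8.9, -0.2]
3.29 [-0.9, -8.8, -1.1]
(296, 242, 47, 77)
(110, 149, 55, 43)
```

Call:
step_arm(
  dp=[
    [0, -0.1, 0.9],
    [0, -0.5, 1.7],
    [-0.1, -1, 2.5],
    [-0.2, -1.6, 3.1],
    [-0.2, -2.3, 3.6],
  ],
  angular=[
    [0, 0, 0],
    [0, 0, 0],
    [0, 0, 0],
    [0, 0, 0],
    [0, 0, 0],
  ],
  grip=[0, 0, 0, 0, 0],
)

```text
t: 15.4
tool_pos: [0.363, 0.0967, 0.3653]
eef_rot: [-1.561, 0.941, -0.083]
force: [-7.3, 7.7, 3.1]
gripper_width: 0.188
```

```bash
python3 arc.py 2.5
```

```text
x,y,z -0.1326781853802025 0.024346769400552665 0.24003385853755893 a 1.0244024685056679 r 0.046855896210071225 F [-7.3  7.7  3.1]
1.22 [-0.1, -0.9, 0.2]
1.42 [-0.2, -1.8, 0.4]
1.62 [-0.3, -2.7, 0.5]
1.82 [-0.3, -3.5, 0.4]
2.02 [-0.4, -4.4, 0.0]
2.22 [-0.5, -5.1, -0.4]
2.42 [-0.6, -5.8, -1.0]
```

Call:
step_arm(
  dp=[
    [-0.1, -0.9, 0.2],
    [-0.2, -1.8, 0.4],
    [-0.3, -2.7, 0.5],
    [-0.3, -3.5, 0.4],
    [-0.4, -4.4, 0],
  ],
  angular=[
    [0, 0, 0],
    [0, 0, 0],
    [0, 0, 0],
    [0, 0, 0],
    [0, 0, 0],
  ],
  grip=[0, 0, 0, 0, 0],
)

```text
t: 15.9
tool_pos: [0.3574, 0.0535, 0.3692]
eef_rot: [-1.556, 0.939, -0.076]
force: [-25.6, 1.7, 15.9]
gripper_width: 0.191
```

```bash
python3 arc.py 3.3
```

```text
x,y,z -0.13389805600488186 -0.018509051604849305 0.24411725775991 a 1.9680351057337147 r 0.04784263186286173 F [-25.6   1.7  15.9]
2.17 [-0.1, -0.7, -0.7]
2.37 [-0.1, -1.4, -1.3]
2.57 [-0.2, -1.9, -2.0]
2.77 [-0.2, -2.3, -2.8]
2.97 [-0.3, -2.6, -3.6]
3.17 [-0.3, -2.6, -4.5]
```

Call:
step_arm(
  dp=[
    [-0.3, -0.7, -0.6],
    [-0.4, -1.4, -1.2],
    [-0.4, -1.9, -1.9],
    [-0.4, -2.3, -2.7],
    [-0.5, -2.5, -3.5],
  ],
  angular=[
    [0, 0, 0],
    [0, 0, 0],
    [0, 0, 0],
    [0, 0, 0],
    [0, 0, 0],
  ],
  grip=[0, 0, 0, 0, 0],
)

```text
t: 16.4
tool_pos: [0.3531, 0.0277, 0.336]
eef_rot: [-1.558, 0.934, -0.08]
force: [0.1, -0.7, 6.6]
gripper_width: 0.19
```

```bash
python3 arc.py 3.4
```

```text
x,y,z -0.1350546103973141 -0.04506491167975255 0.21131584112323107 a 2.8955780920584866 r 0.04646390561532796 F [ 0.1 -0.7  6.6]
3.1 [0.0, 0.0, -0.9]
3.3 [0.0, 0.1, -1.8]
```

Call:
step_arm(
  dp=[
    [0, 0, -0.6],
    [0, 0, -1.2],
    [0, 0, -1.3],
    [0, 0, -1.3],
    [0, 0, -1.3],
  ],
  angular=[
    [0, 0, 0],
    [0, 0, 0],
    [0, 0, 0],
    [0, 0, 0],
    [0, 0, 0],
  ],
  grip=[0, 0, 0, 0, 0],
)

```text
t: 16.9
tool_pos: [0.3531, 0.0274, 0.323]
eef_rot: [-1.56, 0.935, -0.083]
force: [-2.3, -1.7, 3.1]
gripper_width: 0.191
```

Call:
step_arm(
  dp=[
    [0, 0, 0],
    [0, 0, 0],
    [0, 0, 0],
    [0, 0, 0],
    [0, 0, 0],
  ],
  angular=[
    [0, 0, 0],
    [0, 0, 0],
    [0, 0, 0],
    [0, 0, 0],
    [0, 0, 0],
  ],
  grip=[0, 0, 0, 0, 0],
)

```text
t: 17.4
tool_pos: [0.3531, 0.0273, 0.3229]
eef_rot: [-1.56, 0.935, -0.083]
force: [-3.0, -1.3, 3.3]
gripper_width: 0.189
```

```bash
python3 arc.py 3.4; python3 -c "
from h import *
im,C,st=shot('scene','s10.png')
h=cv2.cvtColor(im,cv2.COLOR_BGR2HSV); m=cv2.inRange(h,(20,100,80),(35,255,255)); n,l,s,c=cv2.connectedComponentsWithStats(m)
for i in range(1,n):
    if s[i,4]>4: print(s[i],c[i],(onz(C,[c[i]],.014)[0]-O)@np.c_[u,v])
cv2.imwrite('pics/s10c.png',cv2.resize(im[130:310,210:400],None,fx=3.3,fy=3.3,interpolation=2))
"
```

```text
x,y,z -0.1350536472692643 -0.04562340505967317 0.19823488297194375 a -3.102923090802432 r 0.04565753746493283 F [-3.  -1.3  3.3]
-2.9 [0.0, 0.2, -0.9]
-2.7 [0.0, 0.5, -1.7]
-2.5 [0.1, 0.9, -2.5]
-2.3 [0.2, 1.5, -3.2]
-2.1 [0.2, 2.3, -3.7]
-1.9 [0.3, 3.1, -4.1]
-1.7 [0.4, 4.0, -4.3]
-1.5 [0.5, 4.8, -4.3]
-1.3 [0.6, 5.7, -4.2]
-1.1 [0.6, 6.6, -3.8]
-0.9 [0.7, 7.3, -3.4]
-0.7 [0.8, 8.0, -2.7]
-0.5 [0.8, 8.5, -2.0]
-0.3 [0.9, 8.8, -1.2]
-0.1 [0.9, 9.0, -0.3]
0.1 [0.9, 9.0, 0.6]
0.3 [0.9, 8.8, 1.5]
0.5 [0.8, 8.5, 2.3]
0.7 [0.8, 8.0, 3.1]
0.9 [0.7, 7.3, 3.7]
1.1 [0.6, 6.6, 4.2]
1.3 [0.6, 5.8, 4.5]
1.5 [0.5, 4.9, 4.7]
1.7 [0.4, 4.0, 4.6]
1.9 [0.3, 3.1, 4.4]
2.1 [0.2, 2.3, 4.1]
2.3 [0.2, 1.6, 3.5]
2.5 [0.1, 1.0, 2.9]
2.7 [0.0, 0.5, 2.1]
2.9 [0.0, 0.2, 1.3]
3.1 [0.0, 0.1, 0.4]
3.3 [0.0, 0.1, -0.5]
[305 251   4   2   8] [306.5 251.5] [-0.02428951 -0.04030662]
[319 257   6   7  35] [321.57142857 259.77142857] [-0.05379651  0.01126663]
```

View pics/s10c.png

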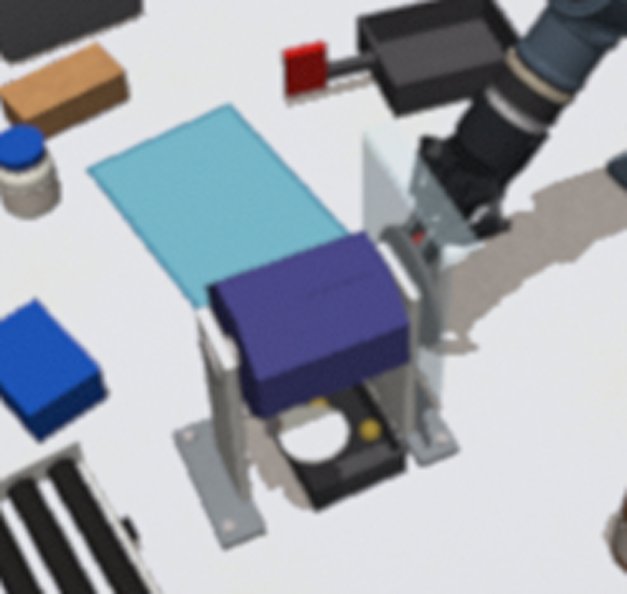

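The drum is at about 3.18 rad, port down. Two yellow balls show in the tray at crop (370,430) and (318,402); the white cover at (313,435) may hide the third. That was my 12th view, so I check by numbers from here on. I release the crank and back out along the tool axis.

Call:
step_arm(
  dp=[
    [0, 0, 0],
    [0, 0, 0],
    [0, 0, 0],
    [0, 0, 0],
  ],
  angular=[
    [0, 0, 0],
    [0, 0, 0],
    [0, 0, 0],
    [0, 0, 0],
  ],
  grip=[0.6, 0.6, 0.6, 0.6],
)

```text
t: 17.85
tool_pos: [0.353, 0.0275, 0.3223]
eef_rot: [-1.559, 0.936, -0.082]
force: [0.2, -0.2, 0.8]
gripper_width: 0.6
```

Call:
step_arm(
  dp=[
    [-1.4, 0.1, 2],
    [-2.8, 0.2, 4],
    [-4.3, 0.4, 6],
    [-5.8, 0.5, 8],
    [-6, 0.5, 11],
  ],
  angular=[
    [0, 0, 0],
    [0, 0, 0],
    [0, 0, 0],
    [0, 0, 0],
    [0, 0, 0],
  ],
  grip=[0.6, 0.6, 0.6, 0.6, 0.6],
)

```text
t: 18.35
tool_pos: [0.2951, 0.0333, 0.4335]
eef_rot: [-1.559, 0.94, -0.081]
force: [0.3, -0.8, -0.5]
gripper_width: 0.599
```

```bash
cat > yel.py <<'E'
from h import *
for n in("top","scene","wrist"):
    im,C,st=shot(n,n+"_y.png"); h=cv2.cvtColor(im,cv2.COLOR_BGR2HSV); m=cv2.inRange(h,(20,100,70),(35,255,255)); k,l,s,c=cv2.connectedComponentsWithStats(m)
    for i in range(1,k):
        if s[i,4]>3: print(n,s[i],c[i].round(1),(onz(C,[c[i]],.014)[0]-O)@np.c_[u,v])
    k,l,s,c=cv2.connectedComponentsWithStats(redmask(im))
    for i in range(1,k):
        if s[i,4]>8: print(n,"red",s[i],c[i].round(1),(onz(C,[c[i]],.062)[0]-O)@np.c_[u,v])
print(st['tool_pos'],st['eef_rot'],st['joint_pos'].round(2))
E
python3 yel.py; python3 - <<'E'
from h import *
a=-.02
yt=-.2; M=np.c_[-Z,-v,-u]
goal(M,O-.02*u-.215*v+.15*Z)
E
```

```text
top red [334 179  10   3  27] [338.3 180. ] [-0.01915423 -0.1320714 ]
top red [307 195   6  13  52] [310.1 201.7] [-0.11113598 -0.03920418]
top red [421 235   7  14  58] [424.1 241.6] [-0.20761252 -0.46402841]
scene [305 251   4   2   8] [306.5 251.5] [-0.02428951 -0.04030662]
scene [319 257   7   7  36] [321.7 259.8] [-0.05406149  0.01143091]
scene red [296 143  14  16 167] [302.3 150.3] [-0.20668478 -0.44947688]
scene red [336 201   5   4  18] [338.2 202.5] [-0.20058823 -0.14485392]
wrist [315 115   9  15 111] [319.6 122. ] [-0.02065789 -0.03836603]
wrist red [232 121  33  30 888] [248.3 135.8] [-0.04039117 -0.1252404 ]
wrist red [ 304  141   25   54 1174] [315.5 166.7] [ 0.01514293 -0.04388731]
[0.29553525 0.03303018 0.4383527 ] [-1.56044608  0.92996781 -0.08226736] [-0.13 -0.99 -0.61  1.31  0.03 -0.03]
dp cm [ 24.71 -19.31 -13.1 ] ang [-26.   30.9  86.4]
```

Call:
step_arm(
  dp=[
    [1, -3, 1],
    [2, -7, 1],
    [3, -11, 1],
    [4, -15, 1],
    [5, -19, 1],
  ],
  angular=[
    [-2.3, 2.8, 7.7],
    [-4.6, 5.5, 15.4],
    [-7, 8.3, 23.1],
    [-9.3, 11, 30.8],
    [-11.6, 13.8, 38.5],
  ],
  grip=[0.8, 0.8, 0.8, 0.8, 0.8],
)

```text
t: 19.0
tool_pos: [0.341, -0.138, 0.4451]
eef_rot: [-1.853, 1.139, 0.203]
force: [0.6, 0.6, -0.2]
gripper_width: 0.797
```

Call:
step_arm(
  dp=[
    [4, 0, 0],
    [8, 0, 0],
    [12, 0, -2],
    [16, 0, -4],
    [19, 0, -6],
  ],
  angular=[
    [-2.3, 2.8, 7.7],
    [-4.6, 5.5, 15.4],
    [-7, 8.3, 23.1],
    [-9.3, 11, 30.8],
    [-11.6, 13.8, 38.5],
  ],
  grip=[1, 1, 1, 1, 1],
)

```text
t: 19.5
tool_pos: [0.5329, -0.1379, 0.3821]
eef_rot: [-2.201, 1.439, 0.548]
force: [0.0, -0.6, 1.3]
gripper_width: 0.998
```

```bash
python3 - <<'E'
from h import *
M=np.c_[-Z,-v,-u]
goal(M,O-.02*u-.215*v+.15*Z);st=get_state();print(st['tool_pos'],st['joint_pos'].round(2))
x=np.sin(.45)*v-np.cos(.45)*Z; M2=np.c_[x,np.cross(-u,x),-u]
print("look");goal(M2,O-.02*u-.215*v+.13*Z)
E
```

```text
dp cm [ 0.99 -2.22 -7.71] ang [-4.9  5.8 16.8]
[ 0.53290083 -0.13786657  0.38210235] [-0.4   0.05  0.06  1.5   0.11 -1.58]
look
dp cm [  0.33  -8.93 -11.25] ang [20.2 -0.5 17.7]
```

Call:
step_arm(
  dp=[
    [0.1, -3, -3],
    [0.2, -6, -6],
    [0.3, -8.9, -9],
    [0.3, -8.9, -11.2],
    [0.3, -8.9, -11.2],
  ],
  angular=[
    [5, 0, 4.5],
    [10, 0, 9],
    [15, -0.4, 13],
    [20.2, -0.5, 17.7],
    [20.2, -0.5, 17.7],
  ],
  grip=[1, 1, 1, 1, 1],
)

```text
t: 20.0
tool_pos: [0.5341, -0.2275, 0.2623]
eef_rot: [-1.541, 1.114, 1.498]
force: [-0.6, 0.1, -0.9]
gripper_width: 0.999
```

```bash
python3 yel.py; python3 - <<'E'
from h import *
M=np.c_[-Z,-v,-u]
goal(M,O-.0195*u-.132*v+.045*Z)
C=cam("wrist"); print(proj(C,[O-.02*u+y*v+.014*Z+x*u for y in(-.05,0,.05) for x in(-.04,.04)]).round(0).tolist())
E
```

```text
top red [334 179  10   3  27] [338.3 180. ] [-0.01915423 -0.1320714 ]
top red [307 195   6  13  51] [310.1 201.8] [-0.11162967 -0.03913047]
top red [421 235   7  14  66] [423.8 241.5] [-0.20758595 -0.46303614]
scene [305 251   4   2   8] [306.5 251.5] [-0.02428951 -0.04030662]
scene [319 257   7   7  36] [321.7 259.8] [-0.05406149  0.01143091]
scene red [296 143  14  16 167] [302.3 150.3] [-0.20668478 -0.44947688]
scene red [336 201   5   4  18] [338.2 202.5] [-0.20058823 -0.14485392]
wrist [306 296  18  14 201] [314.8 301.6] [-0.01895912 -0.0075318 ]
wrist [339 304  17  17 216] [347.1 312.3] [-0.05505836  0.01538442]
wrist red [ 305  205   18   80 1151] [313.6 246.9] [-0.01897307 -0.1577879 ]
[ 0.53557775 -0.22665724  0.26846868] [-1.56236534  1.12055445  1.47916446] [-0.61  0.34  0.13  1.59  0.39 -2.13]
dp cm [ 1.53 14.89 -7.05] ang [-25.6   2.5   0. ]
[[357.0, 278.0], [276.0, 278.0], [353.0, 304.0], [280.0, 304.0], [350.0, 326.0], [283.0, 326.0]]
```

Call:
step_arm(
  dp=[
    [3, 0, 0],
    [5, 0, 0],
    [5, 0, 0],
  ],
  angular=[
    [0, 0, 0],
    [0, 0, 0],
    [0, 0, 0],
  ],
  grip=[1, 1, 1],
)

```text
t: 20.45
tool_pos: [0.5881, -0.2251, 0.2735]
eef_rot: [-1.585, 1.126, 1.462]
force: [-0.4, -0.0, 1.0]
gripper_width: 0.999
```

```bash
python3 yel.py|grep wrist; python3 - <<'E'
from h import *
M=np.c_[-Z,-v,-u]
goal(M,O-.0195*u-.132*v+.125*Z)
E
```

```text
wrist [355 289  19  15 223] [363.8 295.7] [-0.01983741 -0.00905725]
wrist [386 299  17  17 218] [393.7 307.3] [-0.05561523  0.01497784]
wrist red [ 373  197   23   80 1141] [384.3 239.4] [-0.01490845 -0.15568054]
wrist red [296 362  12   5  17] [302.1 363.8] [0.04614004 0.05077011]
dp cm [-3.46 14.81  0.74] ang [-25.5   2.6  -0.1]
```

```bash
python3 - <<'E'
from h import *
def mk(p,e): return cam("wrist",{'tool_pos':np.array(p),'eef_rot':np.array(e)})
Ck=mk([0.29553525,0.03303018,0.4383527],[-1.56044608,0.92996781,-0.08226736])
C1=mk([0.53557775,-0.22665724,0.26846868],[-1.56236534,1.12055445,1.47916446]); C2=cam("wrist"); S=cam("scene")
L=lambda r:(((r[0]-O)@np.c_[u,v,Z]).round(3),r[1].round(4))
print("B",L(tri(C1,(314.8,301.6),C2,(363.8,295.7))),"C",L(tri(C1,(347.1,312.3),C2,(393.7,307.3))))
print("A scene-crank",L(tri(S,(306.5,251.5),Ck,(319.6,122))),"B-crank",L(tri(C2,(363.8,295.7),Ck,(319.6,122))),"B-scene",L(tri(C2,(363.8,295.7),S,(306.5,251.5))),"C-scene",L(tri(C2,(393.7,307.3),S,(321.7,259.8))))
g=O-.02*u-.039*v+.014*Z
for y in(-.04,-.03,-.02,-.01): print(y,proj(C2,[O-.02*u+y*v+z*Z for z in(.004,.014,.024)])[:,1].round(0), proj(C2,[O-.02*u-.067*v+.04*Z])[0].round(0),proj(Ck,[O-.02*u+y*v+.014*Z]).round(0),proj(S,[O-.02*u+y*v+.014*Z]).round(0))
E
```

```text
B (array([-0.019, -0.018,  0.02 ]), np.float64(0.0007)) C (array([-0.054,  0.007,  0.018]), np.float64(0.0003))
A scene-crank (array([-0.023, -0.039,  0.017]), np.float64(0.0009)) B-crank (array([-0.021, -0.036,  0.025]), np.float64(0.0135)) B-scene (array([-0.019, -0.031,  0.028]), np.float64(0.0035)) C-scene (array([-0.055,  0.012,  0.015]), np.float64(0.0017))
-0.04 [271. 279. 288.] [372. 286.] [[319. 122.]] [[305. 252.]]
-0.03 [277. 285. 293.] [372. 286.] [[326. 122.]] [[307. 254.]]
-0.02 [282. 290. 299.] [372. 286.] [[334. 122.]] [[308. 257.]]
-0.01 [287. 295. 304.] [372. 286.] [[341. 122.]] [[309. 259.]]
```

Combining the views gives three separate balls at cradle (-23,-39), (-19,-10) and (-54,12) mm, all inside the pan. Now I fetch the tray.

Call:
step_arm(
  dp=[
    [-1.5, 1, 1],
    [-3, 4, 2],
    [-3.5, 8, 2],
    [-3.5, 12, 1],
    [-3.5, 14.8, 0.7],
  ],
  angular=[
    [-8.5, 0.8, 0],
    [-17, 1.6, 0],
    [-25.5, 2.6, 0],
    [-25.5, 2.6, 0],
    [-25.5, 2.6, 0],
  ],
  grip=[1, 1, 1, 1, 1],
)

```text
t: 21.1
tool_pos: [0.5492, -0.075, 0.2803]
eef_rot: [2.454, 1.57, -0.783]
force: [-0.1, 0.2, -0.4]
gripper_width: 1.0
```

```bash
python3 - <<'E'
from h import *
M=np.c_[-Z,-v,-u]
goal(M,O-.0195*u-.132*v+.045*Z)
im,C,st=shot("wrist","w12.png"); k,l,s,c=cv2.connectedComponentsWithStats(redmask(im))
print(st['tool_pos'])
for i in range(1,k):
    if s[i,4]>50: print(s[i],c[i])
print(proj(C,[O-.0195*u+y*v+.062*Z for y in(-.112,-.152)]))
E
```

```text
dp cm [ 0.22 -0.26 -8.03] ang [ 0.   0.  -0.1]
[ 0.54922156 -0.07497038  0.28029134]
[ 302  191   20   65 1205] [311.92614108 223.17344398]
[[313.39292118 255.57861012]
 [313.41529244 191.76758558]]
```

Call:
step_arm(
  dp=[
    [0.2, -0.3, -2.5],
    [0.2, -0.3, -5],
    [0.2, -0.3, -7],
    [0.2, -0.3, -8],
    [0.2, -0.3, -8],
  ],
  angular=[
    [0, 0, 0],
    [0, 0, 0],
    [0, 0, 0],
    [0, 0, 0],
    [0, 0, 0],
  ],
  grip=[1, 1, 1, 1, 0.6],
)

```text
t: 21.65
tool_pos: [0.5496, -0.0749, 0.1984]
eef_rot: [-0.696, 1.565, 2.352]
force: [-0.7, 0.2, 0.5]
gripper_width: 0.856
```

Call:
step_arm(
  dp=[
    [0, 0, 0],
    [0, 0, 0],
    [0, 0, 0],
    [0, 0, 0],
    [0, 0, 0],
  ],
  angular=[
    [0, 0, 0],
    [0, 0, 0],
    [0, 0, 0],
    [0, 0, 0],
    [0, 0, 0],
  ],
  grip=[0.3, 0, 0, 0, 0],
  grip_force=60,
)

```text
t: 22.15
tool_pos: [0.5504, -0.0751, 0.1996]
eef_rot: [-1.161, 1.567, 1.888]
force: [0.7, -0.4, 1.7]
gripper_width: 0.126
```

Call:
step_arm(
  dp=[
    [0, -0.5, 0.2],
    [-0.1, -1.5, 0.2],
    [-0.3, -3, 0.2],
    [-0.5, -5, 0.2],
    [-0.7, -7, 0.2],
  ],
  angular=[
    [0, 0, 0],
    [0, 0, 0],
    [0, 0, 0],
    [0, 0, 0],
    [0, 0, 0],
  ],
  grip=[0, 0, 0, 0, 0],
)

```text
t: 22.65
tool_pos: [0.5426, -0.1467, 0.2007]
eef_rot: [-0.695, 1.566, 2.354]
force: [-0.3, 0.0, -2.4]
gripper_width: 0.133
```

Call:
step_arm(
  dp=[
    [-0.2, -2, 0],
    [-0.4, -4, 0],
    [-0.6, -6, 0],
    [-0.8, -8, 0],
    [-1, -10, 0],
  ],
  angular=[
    [0, 0, 0],
    [0, 0, 0],
    [0, 0, 0],
    [0, 0, 0],
    [0, 0, 0],
  ],
  grip=[0, 0, 0, 0, 0],
)

```text
t: 23.15
tool_pos: [0.5318, -0.2485, 0.2001]
eef_rot: [-0.722, 1.565, 2.326]
force: [-0.7, 0.7, -2.8]
gripper_width: 0.134
```

```bash
python3 yel.py
```

```text
top [347 182   5   5  21] [349. 184.] [-0.01982127 -0.17411092]
top [353 183   5   5  19] [354.8 185.2] [-0.021672  -0.1964455]
top [339 190   5   5  20] [341.  191.9] [-0.0533665  -0.14769654]
top red [307 195   6  13  51] [310.1 201.8] [-0.11162967 -0.03913047]
top red [421 235   7  14  64] [423.9 241.5] [-0.20755914 -0.46330076]
scene red [296 143  14  16 167] [302.3 150.3] [-0.20668478 -0.44947688]
scene red [272 187   5  12  38] [274.3 192. ] [-0.02037278 -0.29332794]
scene red [336 201   5   4  18] [338.2 202.5] [-0.20058823 -0.14485392]
wrist red [ 302  212   33  135 3714] [317.7 283. ] [-0.02288847 -0.31633135]
[ 0.53169546 -0.25023539  0.20049745] [-0.24535008  1.56691333  2.79900012] [-0.55  0.26 -0.07  1.24 -0.   -2.03]
```

All three balls are now in view, in the tray. I finish the slide onto the mat.

Call:
step_arm(
  dp=[
    [-0.3, -2, 0],
    [-0.8, -4.5, 0],
    [-1.3, -7, 0],
    [-1.8, -9.5, 0],
    [-2.1, -11.3, 0],
  ],
  angular=[
    [0, 0, 1],
    [0, 0, 2.5],
    [0, 0, 4],
    [0, 0, 5.7],
    [0, 0, 7],
  ],
  grip=[0, 0, 0, 0, 0],
)

```text
t: 23.8
tool_pos: [0.5104, -0.3627, 0.2001]
eef_rot: [-0.794, 1.566, 2.374]
force: [1.6, 0.9, -2.0]
gripper_width: 0.134
```

Call:
step_arm(
  dp=[
    [0, -0.4, 0],
    [0, -0.5, -0.2],
    [0, -0.5, -0.2],
    [0, -0.5, -0.2],
  ],
  angular=[
    [0, 0, 0],
    [0, 0, 0],
    [0, 0, 0],
    [0, 0, 0],
  ],
  grip=[0, 0, 0, 0],
)

```text
t: 24.2
tool_pos: [0.5104, -0.3677, 0.1997]
eef_rot: [-0.24, 1.567, 2.928]
force: [-4.4, -2.4, 5.2]
gripper_width: 0.134
```

Call:
step_arm(
  dp=[
    [0, 0, 0],
    [0, 0, 0],
    [0, 0, 0],
    [0, 0, 0],
    [0, 0, 0],
  ],
  angular=[
    [0, 0, 0],
    [0, 0, 0],
    [0, 0, 0],
    [0, 0, 0],
    [0, 0, 0],
  ],
  grip=[0.3, 0.6, 1, 1, 1],
)

```text
t: 24.7
tool_pos: [0.5105, -0.3674, 0.1992]
eef_rot: [-0.382, 1.566, 2.787]
force: [-0.4, -0.6, 0.3]
gripper_width: 0.958
```

Call:
step_arm(
  dp=[
    [0, 0, 2],
    [0, 0, 6],
    [0, 0, 10],
    [0, 0, 14],
    [0, -3, 18],
  ],
  angular=[
    [0, 0, 0],
    [0, 0, 0],
    [0, 0, 0],
    [0, 0, 0],
    [0, 0, 0],
  ],
  grip=[1, 1, 1, 1, 1],
)

```text
t: 25.2
tool_pos: [0.5108, -0.3945, 0.3806]
eef_rot: [-0.787, 1.564, 2.385]
force: [1.1, -1.7, 0.3]
gripper_width: 1.0
```

Call:
step_arm(
  dp=[
    [-4, -4, 3],
    [-8, -8, 3],
    [-12, -12, 3],
    [-16, -14, 3],
    [-18, -15, 3],
  ],
  angular=[
    [0, 0, 0],
    [0, 0, 0],
    [0, 0, 0],
    [0, 0, 0],
    [0, 0, 0],
  ],
  grip=[1, 1, 1, 1, 1],
)

```text
t: 25.7
tool_pos: [0.3286, -0.5462, 0.4103]
eef_rot: [-0.723, 1.564, 2.448]
force: [0.0, 0.6, 0.5]
gripper_width: 0.999
```

```bash
python3 yel.py; python3 - <<'E'
from h import *
im,C,st=shot("top","t13.png"); b=im
dark=((b.max(2)<75)*255).astype(np.uint8); dark[:165]=0;dark[235:]=0;dark[:,:352]=0;dark[:,:]=dark; dark[:,432:]=0
h=cv2.cvtColor(b,cv2.COLOR_BGR2HSV); y=cv2.inRange(h,(20,60,60),(35,255,255)); dark|=y; 
ct=max(cv2.findContours(dark,0,1)[0],key=cv2.contourArea); print("pan px",cv2.boundingRect(ct)); P=onz(C,ct.reshape(-1,2),.04)[:,:2].astype(np.float32); print(cv2.minAreaRect(P*1000))
for uv,z in[((424-4.7,0),0)]: pass
k,l,s,c=cv2.connectedComponentsWithStats(redmask(b))
for i in range(1,k): 
    if s[i,4]>8: print(s[i],onz(C,[c[i]],.062)[0].round(4))
mat=cv2.inRange(h,(85,60,60),(102,255,255)); mat[:150]=0; mat[240:]=0; mat[:,:345]=0; mat[:,440:]=0
cc=np.vstack([q for q in cv2.findContours(mat,0,2)[0] if len(q)>20]); print("mat",cv2.minAreaRect((onz(C,cc.reshape(-1,2),0)[:,:2]*1000).astype(np.float32)))
# bystander shift: compare with the first picture
d=cv2.absdiff(b,cv2.imread("pics/top0.png")).max(2)>40
k,l,s,c=cv2.connectedComponentsWithStats(d.astype(np.uint8)); print([ (s[i].tolist()) for i in range(1,k) if s[i,4]>30])
E
```

```text
top [386 193   4   4  14] [387.5 194.7] [-0.04367358 -0.32223399]
top [392 194   5   4  17] [393.9 195.4] [-0.04351375 -0.34636271]
top [379 202   5   4  17] [381.1 203.6] [-0.08003913 -0.30162296]
top red [413 192  10   3  27] [417.7 193. ] [-0.03334758 -0.42568375]
top red [308 196   5  12  48] [310.1 201.8] [-0.11165842 -0.03915644]
top red [421 235   7  14  64] [423.9 241.5] [-0.20755914 -0.46330076]
scene [273 186   9  11  58] [277.1 190.8] [-0.0459648  -0.33618374]
scene [288 190   6   7  31] [290.4 193.3] [-0.08513422 -0.30234286]
scene red [296 143  14  16 167] [302.3 150.3] [-0.20668478 -0.44947688]
scene red [261 166   6  12  43] [263.9 171.4] [-0.02668801 -0.40799209]
scene red [336 201   5   4  18] [338.2 202.5] [-0.20058823 -0.14485392]
wrist red [283 323  52  21 686] [308.4 332.9] [-0.21212029 -0.44356964]
[ 0.32615936 -0.54740715  0.4101726 ] [-0.54233496  1.56264852  2.62257746] [-1.14  0.36  0.47  1.69 -0.   -2.73]
pan px (365, 182, 35, 27)
((502.8764953613281, -239.75433349609375), (97.55828857421875, 125.72649383544922), 1.1136735677719116)
[413 192  10   3  27] [ 0.5089 -0.3685  0.062 ]
[308 195   5  13  49] [0.4693 0.0238 0.062 ]
[421 235   7  14  64] [ 0.3318 -0.3889  0.062 ]Traceback (most recent call last):
  File "<stdin>", line 11, in <module>
    return _nx.concatenate(arrs, 0, dtype=dtype, casting=casting)
           ~~~~~~~~~~~~~~~^^^^^^^^^^^^^^^^^^^^^^^^^^^^^^^^^^^^^^^
ValueError: need at least one array to concatenate
```

Call:
step_arm(
  dp=[
    [0, 0, 0],
    [0, 0, 0],
    [0, 0, 0],
    [0, 0, 0],
    [0, 0, 0],
  ],
  angular=[
    [0, 0, 0],
    [0, 0, 0],
    [0, 0, 0],
    [0, 0, 0],
    [0, 0, 0],
  ],
  grip=[1, 1, 1, 1, 1],
)

```text
t: 26.4
tool_pos: [0.3304, -0.5448, 0.4104]
eef_rot: [-0.919, 1.564, 2.251]
force: [0.0, -0.2, 0.7]
gripper_width: 0.998
```

```bash
python3 yel.py | grep -E "^top|^scene"; python3 - <<'E'
from h import *
b=cv2.imread("pics/top_y.png"); d=(cv2.absdiff(b,cv2.imread("pics/top0.png")).max(2)>40).astype(np.uint8)
k,l,s,c=cv2.connectedComponentsWithStats(d); print([s[i].tolist() for i in range(1,k) if s[i,4]>30])
# cover/knob below drum seen by scene camera: white disc pixels unchanged since drum was turned
e=(cv2.absdiff(cv2.imread("pics/scene_y.png"),cv2.imread("pics/s10.png")).max(2)>40); print("change in drum/cover region",e[200:265,275:335].sum())
ctrl.job_done()
E
```

```text
top [386 193   4   4  14] [387.5 194.7] [-0.04367358 -0.32223399]
top [392 194   5   4  17] [393.9 195.4] [-0.04351375 -0.34636271]
top [379 202   5   4  17] [381.1 203.6] [-0.08003913 -0.30162296]
top red [413 192  10   3  27] [417.7 193. ] [-0.03334758 -0.42568375]
top red [308 195   5  13  49] [310.1 201.7] [-0.11114257 -0.0391604 ]
top red [421 235   7  14  64] [423.9 241.5] [-0.20755914 -0.46330076]
scene [273 186   9  11  58] [277.1 190.8] [-0.04602245 -0.33615423]
scene [288 191   6   6  30] [290.4 193.4] [-0.08494543 -0.30182243]
scene red [296 143  14  16 167] [302.3 150.3] [-0.20668478 -0.44947688]
scene red [261 166   6  12  43] [263.9 171.4] [-0.02668801 -0.40799209]
scene red [336 201   5   4  19] [338.1 202.4] [-0.2004005  -0.14536333]
[[291, 135, 24, 36, 495], [364, 181, 35, 20, 160], [281, 190, 7, 14, 70], [365, 191, 61, 24, 413], [544, 204, 13, 11, 55], [527, 206, 16, 8, 45], [545, 212, 21, 23, 284], [339, 217, 205, 144, 13109], [542, 232, 29, 17, 144], [299, 255, 136, 56, 2663], [405, 259, 11, 7, 48], [271, 284, 18, 43, 421], [545, 307, 6, 21, 82], [322, 319, 9, 16, 63], [295, 358, 13, 14, 101]]
change in drum/cover region 595
the job is handed in; nothing more can be done
```

The job is done and handed in at about t = 26.5 s. I slid the tray by its tab under the port, pushed the knob in to its stop and turned it 1.32 rad counter-clockwise. I then cranked the drum over to about 3.18 rad, slid the tray with the balls back onto the mat and let go.

**Last checks**
- The top view shows all three balls in the pan, at the same pixels in two pictures about 0.7 s apart.
- The tab is at (0.509, -0.369), which puts the tray's middle within about 2 mm of the mat's centre.
- The crank handle has not moved since I let it go, so the drum is still port down.
- Comparing the top view with the first picture shows no change at the bystanders in clear view. The area around the beaker was partly covered by the arm in one of the two pictures, so that comparison does not settle it.

**What disagreed or was not confirmed**
- **Crank grasp:** the first reach for the crank ended about 17 mm too low, so I opened and took the handle again. The drum did not turn.
- **Crank force:** the wrist force briefly reached about 30 N while cranking.
- **Mat re-measure:** the last script for this failed, so the mat position is the one from the start.
- **Cover after the drum turned:** I last saw the cover, open, in the picture taken with the drum down. The later picture comparison there showed 595 changed pixels. I put that down to the tray leaving, and did not look again.

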